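# Read the sherd sections under the pin and stack them

### The job

Push each of the resin-mounted sherd sections lying on the table (two or three of them) down into a nest of its own on the sliding stage, any nest, until it clicks fully home past the sprung balls. When all are loaded, slide the stage by its knob so that the centre dot of each section comes to rest under the microscope's aiming pin for at least two seconds, in the order rim, handle, base; then take the sections out again and stack them squarely, edges flush, in one pile at the middle of the cork pad, in any order. Do not knock the microscope stand or push the other things on the table out of place.

Things in the scene. Friction and masses are not known exactly. Their poses are not given: they have to be found in the camera images.
- rim: Resin plate, a flat block 56 mm long (its x) x 36 mm wide (its y) x 12 mm thick, cream, 45 g, with a small black dot at the centre of its top; origin at the centre of its underside, z up. Set in its top: the rim section, a terracotta bar with a round bulb at one end.
- handle: Resin plate, a flat block 56 mm long (its x) x 36 mm wide (its y) x 12 mm thick, cream, 45 g, with a small black dot at the centre of its top; origin at the centre of its underside, z up. Set in its top: the handle section, a plain terracotta disc 27 mm across.
- base: Resin plate, a flat block 56 mm long (its x) x 36 mm wide (its y) x 12 mm thick, cream, 45 g, with a small black dot at the centre of its top; origin at the centre of its underside, z up. Set in its top: the base section, a terracotta bar with a cross-piece at both ends. Any one of the three sections may be absent (then None from the very start).
- pad: Fixed cork pad 90 (x) x 80 (y) x 4 mm on the table, where the pile goes; origin at the centre of its underside, its top 4 mm up.
- pin_tip (a point): Tip of the steel aiming pin under the white digital microscope, fixed 80 mm above the table, pointing down; 18 mm above the tops of seated sections. The barrel (32 mm across) begins 108 mm up. The point's x and y axes are those of the stand and its two slides; x points away from the robot, give or take 0.12 rad.
- stage_x (a joint): How far the stage is pushed away from the robot along the stand's x, m: 0 at the front stop, up to 0.200. Slides freely with about 2 N of friction; stays where left. At 0 the far row of nests is 110 mm short of the pin, the near row 184 mm: all four can then be reached clear of the microscope.
- stage_y (a joint): How far the carrier is shifted along the stand's y (to the robot's left), m: -0.055 to 0.055, 0 in the middle. Same friction. The pin is over a nest at stage_y about -0.045 (left nests) or 0.045 (right nests).
- knob (a point): Point in the black upright knob at the front of the carrier by which both slides are moved together: a plain cylinder 18 mm across, 42 mm tall on the carrier plate; the point is 12 mm below its top, 30 mm above that plate, 76 mm above the table, and 95 mm in front of the line of the near nests.
- nest_0 (a point): Nest, near row (towards the robot), left. The point is the centre of its floor; its x axis is the way the 56 mm length of a section lies (either end first), y across, z up. All four nests are alike. Floor 50 mm above the table. Fully home, a section's underside lies on the floor. Left and right nests are 90 mm apart, near and far rows 74 mm.
- nest_1 (a point): Nest, near row, right. The point is the centre of its floor; its x axis is the way the 56 mm length of a section lies (either end first), y across, z up. End walls 60 mm apart (2 mm of play at each end of a section), tops 18 mm above the floor; four corner lugs, each 9 mm long, tops 7 mm above the floor, 41 mm apart (2.5 mm of play each side).
- nest_2 (a point): Nest, far row, left. The point is the centre of its floor; its x axis is the way the 56 mm length of a section lies (either end first), y across, z up. Between the corner lugs both long sides of a nest are open over 42 mm for the fingers; there the black carrier plate lies 4 mm below the nest floor.
- nest_3 (a point): Nest, far row, right. The point is the centre of its floor; its x axis is the way the 56 mm length of a section lies (either end first), y across, z up. From each end wall a sprung ball 10 mm across stands 4 mm in, centre 16 mm above the floor. A section rests on the balls until pushed down with some 10 N, then they snap over its top edges; a like pull frees it.
- sherd_a: Loose pottery sherd about 50 mm across, 15 mm thick, to be left alone.
- sherd_b: Loose pottery sherd about 55 mm across, 15 mm thick, to be left alone.
- sherd_c: Loose pottery sherd about 60 mm across, 15 mm thick, to be left alone.
- brush: Small brush 170 mm long lying on the table, to be left alone.
- calipers: Digital calipers 150 mm long lying on the table, to be left alone.
- glue: White glue bottle 38 mm across, 95 mm tall, standing, to be left alone.
- loupe: Black loupe 36 mm across, 28 mm tall, to be left alone.
- scale_bar: Black and white photo scale bar 110 x 16 x 5 mm, to be left alone.
- microscope: The fixed microscope with its column (28 mm across, 262 mm tall), boom and pin, not to be knocked. Origin on the table, 155 mm in front of the pin; the column stands 145 mm behind the pin; the grey base plate under the stage is 495 x 280 x 12 mm, from 160 mm in front of the origin.
There are look-alikes about, which are no part of the job. What is shaped like the rim but turquoise or yellow is not meant.

How it is judged:
By the outcome, as a careful person would: the job done as asked, in the order asked, and still so for the second after the job is handed in, with the robot touching nothing.
Of rim, handle, base only 2 to 3 are there at a start; the rules pass over those that are not, and their reading is None.
At some moment in a run one of rim, handle, base may be knocked a few centimetres aside while the robot is not near it.
Once in a run the grip may slacken for a moment while it holds something.
It also fails if it takes over 210 s, if anything falls off the work surface, if the arm or the gripper's body presses on something with over 40 N, if the wrist force passes 120 N, or if a joint passes its speed limit or range.

### The arm

A 6-joint arm with a two-finger parallel gripper is mounted at the origin on the work surface. World frame = base frame: x ahead of the robot, y to its left, z up, the work surface at z = 0. Lengths are in m, angles in rad, forces in N, time in s.
With the tool pointing down it reaches from about 0.35 to 0.775 m from the base axis. Payload 7.3 kg.
Tool frame: the origin (TCP) lies midway between the tips of the shut fingers; the grasp point (between the pads) lies 19 mm behind it; z points along the fingers, y is the line along which they close (so a half turn about z gives the same grasp; the last joint's range is limited). The gripper opens to 92 mm and grips with 3 to 60 N. Pads are 19 mm wide; open, the fingers measure 130 mm over their backs; the gripper's body (75 mm by 190 mm) begins 47 mm behind the grasp point.
Start: joints at [-1.486, 0.342, 1.524, -0, 1.275, -0.146], TCP at [0.12, -0.511, 0.227] pointing down, gripper open.
Joint ranges: [-2.53, 2.53], [-0.77, 2.02], [0.04, 2.7], [-1, 4.14], [0.28, 2.66], [-3.11, 3.11]. Speed limits (rad/s): [2.57, 2.57, 3.14, 3.14, 3.14, 3.14].

### API

Orientations are given as [roll, pitch, yaw] about the fixed x, y, z axes, in that order (R = Rz(yaw) Ry(pitch) Rx(roll)).
In Python, from cell import monitor, vision, workorder gives the robot as it stands.
- The arm moves only by the tool move_arm, never from a script. Its argument "rows" is a list of rows, each a list of 5 numbers: the shift along the world's x, y, z in mm, then the turn about the world's z in rad, then the closure, from -1 (fully open) to 1 (shut). A call has 1 to 12 rows; each row shifts and turns the commanded pose from where the row before left it; what a row does not reach is not made up. A row lasts 1/10 s, in which the tool goes at most 50 mm and 8.59 degrees, less where a joint would pass 70% of its speed; a pose out of reach is approached as far as the arm can. A call is refused whole if a number of a shift passes 50 or a number of a turn 0.15, either way. A call with a gripper value outside its range is refused whole. The fingers move at their own pace and stop on an object; "newtons" is the grip in N (left out, the last holds). Time passes only in rows, so rows that do not move let the fingers close. It gives the time, the measured TCP pose, the force, the opening and the grip force at its end, in the units of the state.
- monitor.observe(): the state, without advancing time (a new reading comes with each control period).
- vision.read_camera(name): name is "scene" or "top"; returns the picture (400x640x3 uint8, red, green, blue); there is no depth.
- vision.get_calibration(name): a dict with "K" (3x3 intrinsics, pixels), "T" (4x4, takes a point from camera to world coordinates). Camera axes: x right, y up, looking along -z (the intrinsics and any distortion apply to the point x, -y, -z); pixel columns grow to the right and rows downward; lengths in m; the calibration is good to about 2 mm. A picture is of the moment at which its call begins. get_calibration takes no time and is no camera call.
- workorder.hand_in(): hands the job in; it is judged then, once.
The state is a dict: "time": time; "qpos": joint angles; "qvel": joint speeds; "joint_efforts": joint torques, N m; "tool_pos": TCP position; "tool_rot": TCP orientation; "contact_force": force on the tool from outside, world axes, zero at the start; "torque": the same for the moment, N m; "opening": finger opening in m; "grip_force": force on a finger pad.
Only numpy, scipy, OpenCV 4.12 (cv2) and the standard library are available. Lean on these libraries where they do the work, as an engineer would, in place of code of your own. Each camera call takes 0.05 s, during which the arm holds its last target. There are 200 camera calls.

## Working session

There is one attempt and no reset: what is moved stays moved. The work goes in short steps, Python scripts to look and compute and a tool call to move; the robot and the scene stay as the last step left them, time stands still between calls to the robot, and variables do not carry over. Pictures are saved under pics/ and viewed, at most 14 in all, crops included, and the job is handed in when it is done.

Besides the shell and the picture viewer there is one more tool, called as name(argument=value, ...), one argument or row to a line, values as JSON. move_arm: Moves the arm, as the interface text tells. Its arguments: {"type":"object","properties":{"rows":{"type":"array","items":{"type":"array","items":{"type":"number"}}},"newtons":{"type":"number"}},"required":["rows"]}

```bash
ls; mkdir -p pics; python3 - <<'E'
from cell import monitor, vision, workorder
import cv2,numpy as np
for n in ("scene","top"):
    im=vision.read_camera(n); cv2.imwrite(f"pics/{n}0.png",cv2.resize(im[:,:,::-1],(800,500),interpolation=cv2.INTER_CUBIC)); np.save(f"pics/{n}0.npy",im)
    c=vision.get_calibration(n); print(n,{k:np.round(v,4).tolist() if hasattr(v,'tolist') or isinstance(v,list) else v for k,v in c.items()})
print(monitor.observe())
E
```

```text
pics
scene {'K': [[365.1614, 0.0, 323.5079], [0.0, 365.1614, 204.1566], [0.0, 0.0, 1.0]], 'T': [[0.1519, -0.8349, 0.529, 1.0751], [0.9883, 0.1225, -0.0903, -0.1531], [0.0106, 0.5365, 0.8438, 0.9342], [0.0, 0.0, 0.0, 1.0]]}
top {'K': [[383.5119, 0.0, 324.0697], [0.0, 383.5119, 198.5945], [0.0, 0.0, 1.0]], 'T': [[0.0005, 0.9983, -0.0591, 0.4792], [-1.0, 0.0011, 0.0097, -0.0517], [0.0098, 0.0591, 0.9982, 1.0152], [0.0, 0.0, 0.0, 1.0]]}
{'time': 0.1, 'qpos': array([-1.48602326e+00,  3.42628174e-01,  1.52491632e+00, -2.82291846e-05,
        1.27536201e+00, -1.46010707e-01]), 'qvel': array([ 0.00169781, -0.00047601, -0.00310358,  0.00124131, -0.00064658,
        0.00034293]), 'joint_efforts': array([ 1.41577493e-03, -4.32004380e+01, -2.44694084e+01,  7.19099189e-02,
        5.25669276e-02, -5.29134206e-05]), 'tool_pos': array([ 0.12006656, -0.51072617,  0.22612916]), 'tool_rot': array([-3.14028885e+00, -1.64447346e-04,  2.30791904e-01]), 'contact_force': array([-0.2103722 ,  0.89968819,  0.54862889]), 'torque': array([ 0.05397085,  0.0223447 , -0.02998205]), 'grip_force': 0.0, 'opening': 0.09130973440431664}
```

View pics/top0.png

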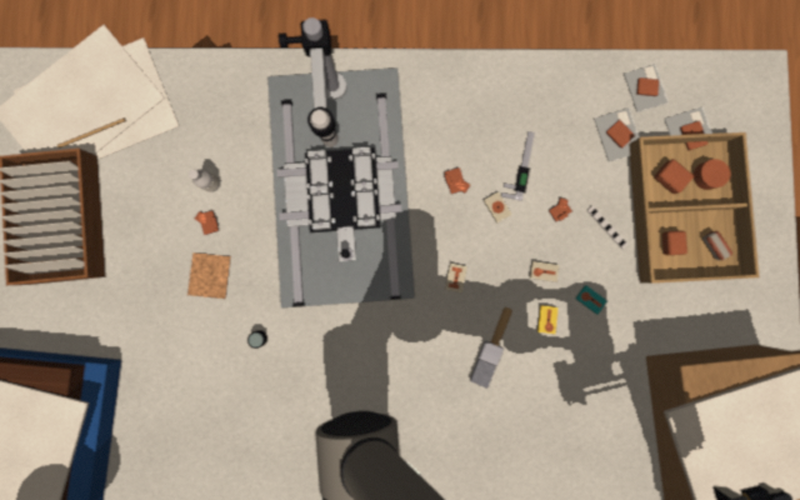

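View pics/scene0.png

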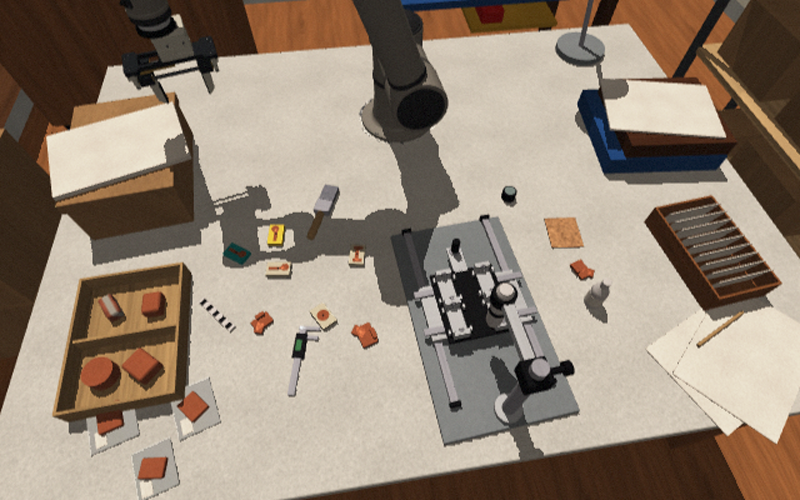

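```bash
cat > h.py <<'E'
from cell import monitor, vision, workorder
import cv2,numpy as np
def p2w(n,u,v,z):
    c=vision.get_calibration(n);K=np.array(c["K"]);T=np.array(c["T"])
    d=T[:3,:3]@np.array([(u-K[0,2])/K[0,0],-(v-K[1,2])/K[1,1],-1]);o=T[:3,3]
    return o+d*(z-o[2])/d[2]
def w2p(n,p):
    c=vision.get_calibration(n);K=np.array(c["K"]);T=np.array(c["T"])
    q=T[:3,:3].T@(np.array(p)-T[:3,3]); return np.array([K[0,2]+K[0,0]*q[0]/-q[2],K[1,2]+K[1,1]*q[1]/q[2]])
def crop(im,u0,v0,w,h,s,f):
    cv2.imwrite(f,cv2.resize(im[v0:v0+h,u0:u0+w,::-1],None,fx=s,fy=s,interpolation=cv2.INTER_CUBIC))
E
python3 - <<'E'
from h import *
im=np.load("pics/top0.npy")
crop(im,345,145,125,95,6,"pics/c1.png")
crop(im,210,50,125,200,3,"pics/c2.png")
E
```

```text
(no output)
```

View pics/c1.png

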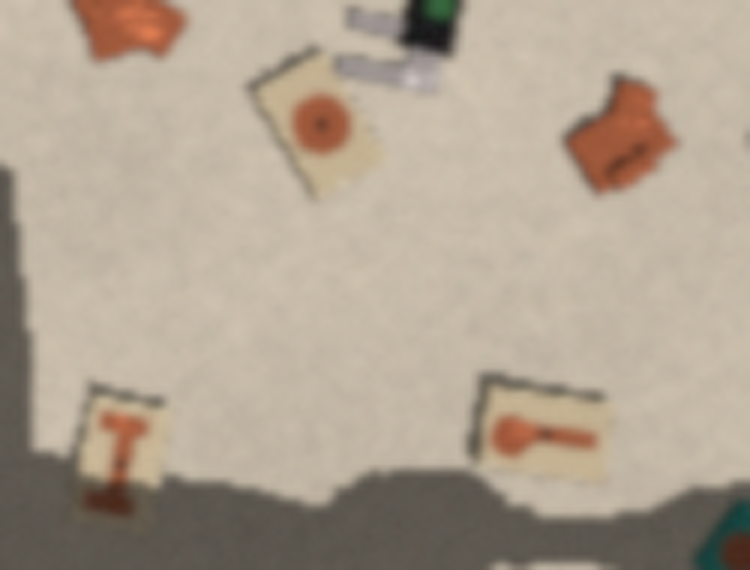

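View pics/c2.png

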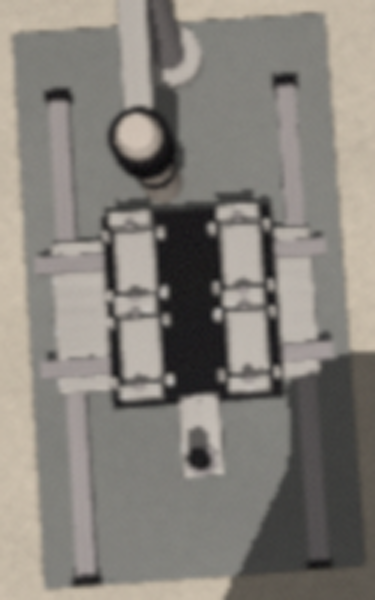

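```bash
python3 - <<'E'
from h import *
f1=lambda u,v:((u-2.5)/6+345,(v-2.5)/6+145)
f2=lambda u,v:((u-1)/3+210,(v-1)/3+50)
for n,d,a,b in (("handle",(322,124),(250,88),(318,198)),("base",(120,463),(124,420),(112,502)),("rim",(546,434),(484,380),(606,400))):
    A=p2w("top",*f1(*a),.012);B=p2w("top",*f1(*b),.012)
    print(n,p2w("top",*f1(*d),.012).round(4),np.linalg.norm(A-B).round(4),np.arctan2(*(A-B)[[1,0]]))
P=[p2w("top",*f2(*c),.012) for c in ((12,33),(326,12),(370,565),(47,588))]
for i in range(4): print(P[i].round(4),np.linalg.norm(P[i]-P[i-1]).round(4))
ex=(P[0]+P[1]-P[2]-P[3]);yaw=np.arctan2(ex[1],ex[0]);c=sum(P)/4
R=np.array([[np.cos(yaw),-np.sin(yaw)],[np.sin(yaw),np.cos(yaw)]])
pin=c[:2]+R@[.315-.2475,0]
print("yaw",yaw,"pin",pin)
k=p2w("top",*f2(198,458),.088);print("knob",k,"rel pin",R.T@(k[:2]-pin))
for n,u,v in(("l far end",130,222),("l mid",136,297),("l near",141,380),("r far",237,216),("r mid",243,292),("r near",249,375)):
    w=p2w("top",*f2(u,v),.066);print(n,w.round(4),(R.T@(w[:2]-pin)).round(4))
pd=np.load("pics/top0.npy")
for u,v in((192,254),(230,258),(226,298),(188,294)): print("pad",p2w("top",u*.8,v*.8,.004).round(4))
E
```

```text
handle [ 0.627  -0.2571  0.012 ] 0.0568 0.5448716738593478
base [ 0.4781 -0.1674  0.012 ] 0.0361 -0.151247662361793
rim [ 0.4909 -0.3537  0.012 ] 0.0541 1.4091314943501612
[0.9072 0.2335 0.012 ] 0.4927
[ 0.9277 -0.0458  0.012 ] 0.2801
[ 0.4358 -0.0847  0.012 ] 0.4934
[0.416  0.1948 0.012 ] 0.2802
yaw 0.07886411913655726 pin [0.73898671 0.07974911]
knob [0.5249693  0.05633828 0.088     ] rel pin [-0.21519657 -0.00647726]
l far end [0.7232 0.1172 0.066 ] [-0.0128  0.0385]
l mid [0.66   0.1115 0.066 ] [-0.0762  0.0378]
l near [0.5907 0.1066 0.066 ] [-0.1458  0.0384]
r far [0.7285 0.028  0.066 ] [-0.0145 -0.0508]
r mid [0.6644 0.0226 0.066 ] [-0.0788 -0.0511]
r near [0.595  0.0172 0.066 ] [-0.1485 -0.051 ]
pad [0.5265 0.3865 0.004 ]
pad [0.5182 0.3067 0.004 ]
pad [0.4344 0.3132 0.004 ]
pad [0.4427 0.3926 0.004 ]
```

move_arm(
  rows=[
    [30, 39, 0, -0.15, -1],
    [30, 39, 0, 0, -1],
    [30, 39, 0, 0, -1],
    [30, 39, 0, 0, -1],
    [30, 39, 0, 0, -1],
    [30, 39, 0, 0, -1],
    [30, 39, 0, 0, -1],
    [30, 39, 0, 0, -1],
    [30, 39, 0, 0, -1],
    [30, 39, 0, 0, -1],
    [30, 39, 0, 0, -1],
    [30, 39, 0, 0, -1],
  ],
)

```text
time: 1.3
tool_pos: [0.4808, -0.0411, 0.2266]
tool_rot: [3.141, 0.0, 0.081]
contact_force: [1.1, -0.8, 0.6]
opening: 0.0915
grip_force: 0.0
```

move_arm(
  rows=[
    [22, 44, 0, 0, -1],
    [22, 45, 0, 0, -1],
    [0, 9, -40, 0, -1],
    [0, 0, -40, 0, -1],
    [0, 0, -40, 0, -1],
    [0, 0, -35, 0, -1],
    [0, 0, -14, 0, -1],
    [0, 0, 0, 0, -1],
  ],
)

```text
time: 2.1
tool_pos: [0.5221, 0.0549, 0.0552]
tool_rot: [-3.141, 0.006, 0.081]
contact_force: [0.3, -0.2, -0.1]
opening: 0.0915
grip_force: 0.0
```

move_arm(
  newtons=20,
  rows=[
    [0, 0, 0, 0, 0.5],
    [0, 0, 0, 0, 1],
    [0, 0, 0, 0, 1],
    [0, 0, 0, 0, 1],
    [0, 0, 0, 0, 1],
    [0, 0, 0, 0, 1],
    [0, 0, 0, 0, 1],
    [0, 0, 0, 0, 1],
  ],
)

```text
time: 2.9
tool_pos: [0.524, 0.0548, 0.0577]
tool_rot: [3.142, 0.0, 0.081]
contact_force: [0.2, 0.5, -0.4]
opening: 0.032
grip_force: 0.0
```

move_arm(
  rows=[
    [0, 0, 0, 0, 1],
    [0, 0, 0, 0, 1],
    [0, 0, 0, 0, 1],
    [0, 0, 0, 0, 1],
    [-10, 0, 0, 0, 1],
    [-15, 0, 0, 0, 1],
    [-15, 0, 0, 0, 1],
    [-12, 0, 0, 0, 1],
    [-7, 0, 0, 0, 1],
    [0, 0, 0, 0, 1],
    [0, 0, 0, 0, 1],
  ],
)

```text
time: 4.0
tool_pos: [0.4646, 0.0547, 0.0577]
tool_rot: [3.141, 0.001, 0.081]
contact_force: [-1.6, -2.3, 0.3]
opening: 0.0172
grip_force: 20.0
```

move_arm(
  rows=[
    [-2, 2, 0, 0, 1],
    [-2, 1, 0, 0, 1],
    [-1, 0, 0, 0, 1],
    [0, 0, 0, 0, 1],
    [0, 0, 0, 0, 1],
    [0, 0, 0, 0, 1],
  ],
)

```text
time: 4.6
tool_pos: [0.4602, 0.058, 0.0577]
tool_rot: [-3.142, -0.0, 0.081]
contact_force: [2.9, -0.4, -3.8]
opening: 0.0176
grip_force: 20.0
```

move_arm(
  rows=[
    [-1, 0, 0, 0, 1],
    [-1, 0, 0, 0, 1],
    [-1, 0, 0, 0, 1],
    [0, 0, 0, 0, 1],
    [0, 0, 0, 0, 1],
  ],
)

```text
time: 5.1
tool_pos: [0.4593, 0.0579, 0.0578]
tool_rot: [3.141, -0.005, 0.08]
contact_force: [9.3, 1.1, -11.4]
opening: 0.0177
grip_force: 20.0
```

move_arm(
  rows=[
    [3, 0, 0, 0, 0.3],
    [0, 0, 0, 0, -0.2],
    [0, 0, 0, 0, -0.2],
    [0, 0, 0, 0, -0.2],
    [0, 0, 10, 0, -0.2],
    [0, 0, 40, 0, -0.2],
    [-20, 0, 45, 0, -0.2],
    [-30, 0, 40, 0, -0.2],
  ],
)

```text
time: 5.9
tool_pos: [0.4104, 0.0577, 0.1952]
tool_rot: [3.141, -0.002, 0.081]
contact_force: [0.1, 0.4, 0.6]
opening: 0.0552
grip_force: 0.0
```

```bash
python3 - <<'E'
from h import *
im=vision.read_camera("top");np.save("pics/top1.npy",im)
a=cv2.resize(im[145:240,345:435,::-1],None,fx=5,fy=5,interpolation=cv2.INTER_CUBIC)
b=cv2.resize(im[90:210,225:325,::-1],None,fx=4,fy=4,interpolation=cv2.INTER_CUBIC)
o=np.zeros((480,850,3),np.uint8);o[:475,:450]=a;o[:480,450:850]=b
cv2.imwrite("pics/d1.png",o[:,:800])
print(monitor.observe()["tool_pos"])
E
```

```text
[0.40793763 0.0581429  0.2004931 ]
```

View pics/d1.png

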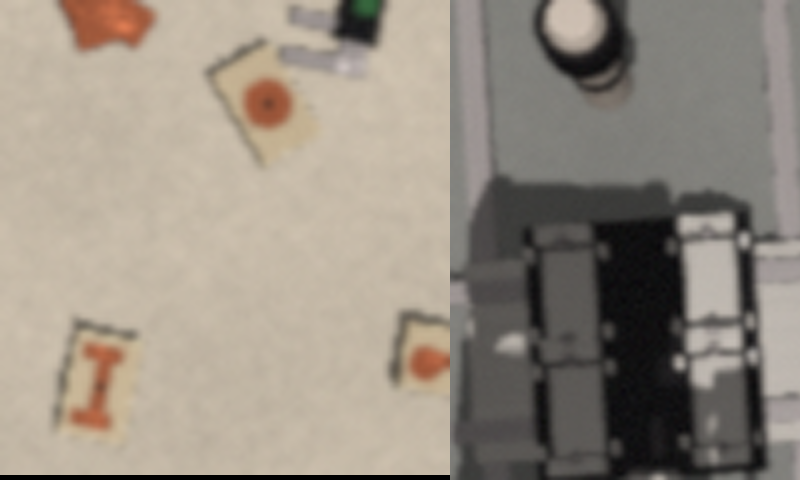

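```bash
python3 - <<'E'
from h import *
g=lambda u,v:((u-2)/5+345,(v-2)/5+145)
e=lambda u,v:((u-450-1.5)/4+225,(v-1.5)/4+90)
print("base",p2w("top",*g(99,386),.012).round(4),"handle",p2w("top",*g(268,104),.012).round(4))
for a,b in(((103,354),(91,420)),((76,325),(57,425))):
    d=p2w("top",*g(*a),.012)-p2w("top",*g(*b),.012);print("base yaw",np.arctan2(d[1],d[0]))
c,s=np.cos(.079),np.sin(.079);R=np.array([[c,-s],[s,c]])
k=np.array([.4598,.058])
print("pin",k+R@[.279,0])
for n,x,y in(("n0",.095,.045),("n1",.095,-.045),("n2",.169,.045),("n3",.169,-.045)):print(n,(k+R@[x,y]).round(4))
for n,pts in(("n3",((708,232),(712,325))),("n1",((712,348),(717,448))),("n2",((563,243),(570,340))),("n0",((571,360),(577,458)))):
    print(n,np.mean([p2w("top",*e(*p),.066) for p in pts],0).round(4))
E
```

```text
base [ 0.478  -0.1669  0.012 ] handle [ 0.6266 -0.257   0.012 ]
base yaw -0.1857920761414018
base yaw -0.19269886984909262
pin [0.73792983 0.08001808]
n0 [0.551  0.1104]
n1 [0.5581 0.0206]
n2 [0.6247 0.1162]
n3 [0.6318 0.0265]
n3 [0.6336 0.025  0.066 ]
n1 [0.559  0.0218 0.066 ]
n2 [0.6253 0.1142 0.066 ]
n0 [0.552  0.1087 0.066 ]
```

move_arm(
  rows=[
    [14, -45, 0, -0.14, -0.2],
    [14, -45, 0, -0.13, -0.2],
    [14, -45, 0, 0, -0.2],
    [14, -45, 0, 0, -0.2],
    [14, -45, 0, 0, -0.2],
    [0, 0, -45, 0, -0.2],
    [0, 0, -45, 0, -0.2],
    [0, 0, -45, 0, -0.2],
    [0, 0, -40, 0, -0.2],
    [0, 0, -15, 0, -0.2],
    [0, 0, -6, 0, -0.2],
    [0, 0, 0, 0, -0.2],
  ],
)

```text
time: 7.15
tool_pos: [0.4779, -0.1661, 0.0]
tool_rot: [-3.141, 0.004, -0.189]
contact_force: [-15.3, 6.2, 39.9]
opening: 0.055
grip_force: 19.7
```

move_arm(
  newtons=40,
  rows=[
    [0, 0, 0, 0, 1],
    [0, 0, 0, 0, 1],
    [0, 0, 0, 0, 1],
    [0, 0, 0, 0, 1],
    [0, 0, 0, 0, 1],
  ],
)

```text
time: 7.65
tool_pos: [0.4813, -0.1676, 0.0001]
tool_rot: [3.14, -0.004, -0.189]
contact_force: [-5.9, 2.6, 28.1]
opening: 0.0355
grip_force: 48.7
```

move_arm(
  rows=[
    [0, 0, 10, 0, 1],
    [0, 0, 45, 0, 1],
    [0, 0, 45, 0, 1],
    [0, 0, 43, 0, 1],
    [26, 32, 0, 0.1, 1],
    [26, 32, 0, 0.1, 1],
    [26, 32, 0, 0.07, 1],
    [26, 32, 0, 0, 1],
    [26, 32, 0, 0, 1],
    [26, 32, 0, 0, 1],
    [0, 1, 0, 0, 1],
    [0, 0, 0, 0, 1],
  ],
)

```text
time: 8.85
tool_pos: [0.6358, 0.0267, 0.1394]
tool_rot: [3.141, 0.001, 0.083]
contact_force: [0.3, -0.8, 0.2]
opening: 0.0357
grip_force: 40.0
```

```bash
python3 - <<'E'
from h import *
s=monitor.observe();print(s["time"],s["tool_pos"],s["tool_rot"],s["contact_force"],s["opening"])
t=vision.read_camera("top");c=vision.read_camera("scene")
u,v=w2p("scene",[.63,.03,.12]).astype(int);u2,v2=w2p("top",[.63,.03,.12]).astype(int)
o=np.hstack([c[v-50:v+50,u-60:u+40],t[v2-50:v2+50,u2-50:u2+50]])
crop(o,0,0,200,100,4,"pics/e1.png");print(u,v,u2,v2)
E
```

```text
8.85 [0.63578606 0.02665949 0.13942994] [3.14138407e+00 1.14752156e-03 8.28223909e-02] [ 0.2630614  -0.84894285  0.20172364] 0.03570468381793335
364 220 285 157
```

View pics/e1.png

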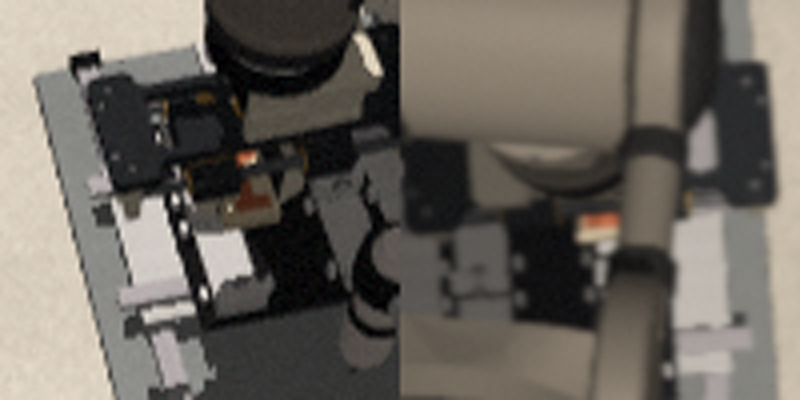

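move_arm(
  rows=[
    [0, -0.5, -30, 0, 1],
    [0, 0, -25, 0, 1],
    [0, 0, -10, 0, 1],
    [0, 0, -5, 0, 1],
    [0, 0, 0, 0, 1],
  ],
)

```text
time: 9.45
tool_pos: [0.6364, 0.0247, 0.0703]
tool_rot: [3.141, -0.001, 0.08]
contact_force: [-0.2, -0.4, 0.3]
opening: 0.0353
grip_force: 40.0
```

move_arm(
  rows=[
    [0, 0, -3, 0, 1],
    [0, 0, -3, 0, 1],
    [0, 0, 0, 0, 1],
  ],
)

```text
time: 9.75
tool_pos: [0.6362, 0.0253, 0.0639]
tool_rot: [3.141, -0.0, 0.081]
contact_force: [1.1, -1.0, -1.2]
opening: 0.0355
grip_force: 40.0
```

move_arm(
  rows=[
    [0, 0, -3, 0, 1],
    [0, 0, -3, 0, 1],
    [0, 0, 0, 0, 1],
  ],
)

```text
time: 10.05
tool_pos: [0.6358, 0.0254, 0.057]
tool_rot: [-3.141, 0.001, 0.081]
contact_force: [1.4, 0.6, -1.5]
opening: 0.0355
grip_force: 40.0
```

```bash
python3 - <<'E'
from h import *
s=monitor.observe();print(s["time"],s["tool_pos"],s["tool_rot"],s["contact_force"],s["opening"])
c=vision.read_camera("scene")
crop(c,285,170,110,80,6,"pics/e2.png")
E
```

```text
10.05 [0.63576826 0.02542488 0.05697933] [-3.14146626e+00  9.45100316e-04  8.08322619e-02] [ 1.43719892  0.63415075 -1.4911601 ] 0.03553312081716668
```

View pics/e2.png

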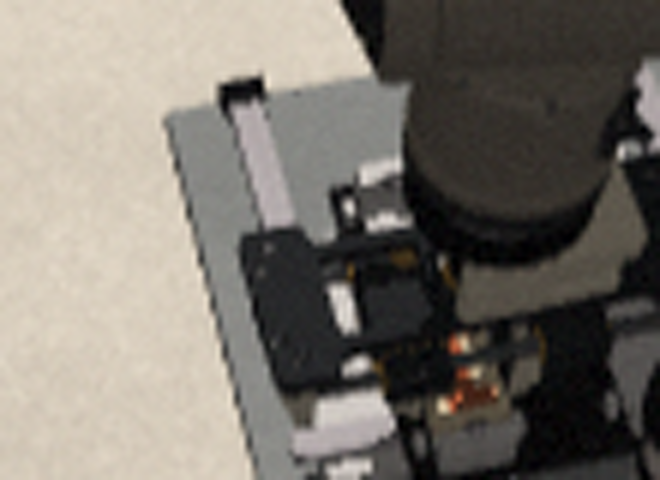

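```bash
python3 - <<'E'
from h import *
R=lambda a:np.array([[np.cos(a),-np.sin(a)],[np.sin(a),np.cos(a)]])
for zb in (.057,.069):
  for x,y,z in((.028,.018,.012),(.028,-.018,.012),(.028,.018,0),(.028,-.018,0)):
    p=np.array([.6333,.0255])+R(.08)@[x,y];u,v=w2p("scene",[*p,zb+z]);print(zb,x,y,z,((u-285)*6+2.5).round(),((v-170)*6+2.5).round())
E
```

```text
0.057 0.028 0.018 0.012 515.0 418.0
0.057 0.028 -0.018 0.012 436.0 435.0
0.057 0.028 0.018 0 512.0 430.0
0.057 0.028 -0.018 0 434.0 447.0
0.069 0.028 0.018 0.012 518.0 406.0
0.069 0.028 -0.018 0.012 439.0 422.0
0.069 0.028 0.018 0 515.0 418.0
0.069 0.028 -0.018 0 436.0 435.0
```

move_arm(
  rows=[
    [0, 0, -3, 0, 1],
    [0, 0, -2, 0, 1],
    [0, 0, 0, 0, 1],
  ],
)

```text
time: 10.4
tool_pos: [0.6357, 0.0254, 0.0518]
tool_rot: [-3.141, 0.001, 0.081]
contact_force: [1.7, 0.7, -5.8]
opening: 0.0359
grip_force: 40.0
```

move_arm(
  rows=[
    [0, 0, -2, 0, 1],
    [0, 0, -2, 0, 1],
    [0, 0, 0, 0, 1],
    [0, 0, 0, 0, 1],
  ],
)

```text
time: 10.8
tool_pos: [0.6368, 0.0254, 0.0501]
tool_rot: [3.141, -0.002, 0.081]
contact_force: [-0.5, 0.7, 5.2]
opening: 0.0355
grip_force: 40.0
```

move_arm(
  rows=[
    [0, 0, 0, 0, 0],
    [0, 0, 0, 0, -0.1],
    [0, 0, 0, 0, -0.1],
    [0, 0, 5, 0, -0.1],
    [0, 0, 20, 0, -0.1],
    [0, 0, 35, 0, -0.1],
    [0, 0, 40, 0, -0.1],
    [-16, -42, 0, 0.14, -0.1],
    [-16, -42, 0, 0.14, -0.1],
    [-16, -42, 0, 0.14, -0.1],
    [-16, -42, 0, 0.14, -0.1],
    [0, 0, 0, 0, -0.1],
  ],
)

```text
time: 12.0
tool_pos: [0.5703, -0.1476, 0.1491]
tool_rot: [3.14, 0.001, 0.64]
contact_force: [0.1, 0.2, 0.4]
opening: 0.0507
grip_force: 0.0
```

```bash
cat >> h.py <<'E'
def track(im):
    ref=np.load("pics/top0.npy")
    for n,(u,v) in {"rim":(435.6,216.9),"handle":(398.25,165.25),"base":(364.6,221.75)}.items():
        u0,v0=int(u),int(v); t=ref[v0-12:v0+13,u0-14:u0+15]; w=30
        s=im[v0-12-w:v0+13+w,u0-14-w:u0+15+w]
        m=cv2.matchTemplate(s,t,cv2.TM_CCOEFF_NORMED); _,q,_,l=cv2.minMaxLoc(m)
        print(n,"shift px",l[0]-w,l[1]-w,"score",round(q,3))
E
python3 - <<'E'
from h import *
im=vision.read_camera("top");np.save("pics/top2.npy",im);track(im)
s=monitor.observe();print(s["tool_pos"],s["tool_rot"],s["time"])
a=cv2.resize(im[140:240,340:460,::-1],None,fx=4,fy=4,interpolation=cv2.INTER_CUBIC)
b=cv2.resize(im[100:200,245:325,::-1],None,fx=4,fy=4,interpolation=cv2.INTER_CUBIC)
cv2.imwrite("pics/f1.png",np.hstack([a,b]))
E
```

```text
rim shift px 0 0 score 0.767
handle shift px 13 30 score 0.537
base shift px -2 5 score 0.832
[ 0.57126891 -0.14516745  0.14911646] [3.14127249e+00 7.34803917e-05 6.36162705e-01] 12.05
```

View pics/f1.png

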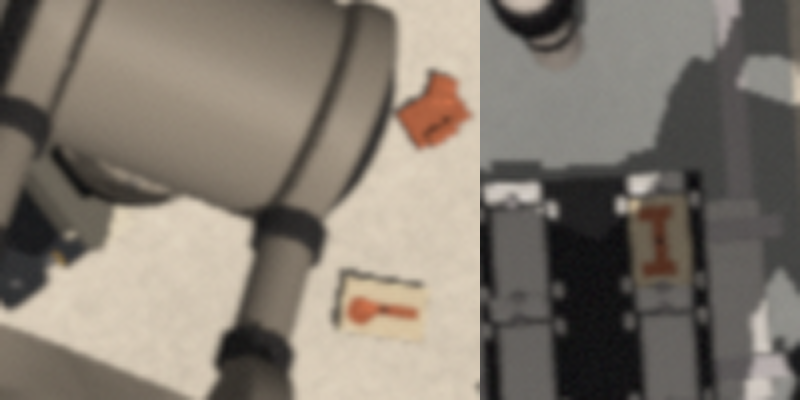

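move_arm(
  rows=[
    [-13.5, -35, 0, 0.132, -0.2],
    [-13.5, -35, 0, 0.132, -0.2],
    [-13.5, -35, 0, 0.132, -0.2],
    [-13.5, -35, 0, 0.132, -0.2],
    [-13.5, -35, 0, 0.132, -0.2],
    [-13.5, -36.5, 0, 0.13, -0.2],
    [0, 0, -45, 0, -0.2],
    [0, 0, -45, 0, -0.2],
    [0, 0, -40, 0, -0.2],
    [0, 0, -12, 0, -0.2],
    [0, 0, -5, 0, -0.2],
    [0, 0, 0, 0, -0.2],
  ],
)

```text
time: 13.25
tool_pos: [0.4922, -0.3542, 0.0027]
tool_rot: [3.14, 0.001, 1.431]
contact_force: [0.2, 0.4, 0.3]
opening: 0.0549
grip_force: 0.0
```

move_arm(
  newtons=40,
  rows=[
    [0, 0, 0, 0, 1],
    [0, 0, 0, 0, 1],
    [0, 0, 0, 0, 1],
    [0, 0, 0, 0, 1],
    [0, 0, 0, 0, 1],
  ],
)

```text
time: 13.75
tool_pos: [0.4917, -0.3547, 0.0031]
tool_rot: [3.14, 0.001, 1.431]
contact_force: [-1.1, 0.9, 6.6]
opening: 0.0356
grip_force: 40.0
```

move_arm(
  rows=[
    [0, 0, 10, 0, 1],
    [0, 0, 45, 0, 1],
    [0, 0, 45, 0, 1],
    [0, 0, 43, -0.15, 1],
    [13.5, 47, 0, -0.15, 1],
    [13.5, 47, 0, -0.15, 1],
    [13.5, 47, 0, -0.15, 1],
    [13.5, 47, 0, -0.15, 1],
    [13.5, 47, 0, -0.15, 1],
    [13.5, 47, 0, -0.15, 1],
    [13.5, 47, 0, -0.15, 1],
    [13.5, 47, 0, -0.15, 1],
  ],
)

```text
time: 14.95
tool_pos: [0.5942, 0.0029, 0.1455]
tool_rot: [3.141, -0.0, 0.14]
contact_force: [0.2, -0.2, 0.8]
opening: 0.0355
grip_force: 40.0
```

move_arm(
  rows=[
    [13.5, 47, 0, 0, 1],
    [13.5, 46, 0, 0, 1],
    [0, 0, 0, 0, 1],
    [0, 0, -35, 0, 1],
    [0, 0, -25, 0, 1],
    [0, 0, -9, 0, 1],
    [0, 0, 0, 0, 1],
  ],
)

```text
time: 15.65
tool_pos: [0.6202, 0.0936, 0.0749]
tool_rot: [-3.141, 0.003, 0.145]
contact_force: [0.4, 0.0, -0.2]
opening: 0.0354
grip_force: 40.0
```

move_arm(
  rows=[
    [0, 0, 15, 0, 1],
    [3, 11, 0, -0.03, 1],
    [3, 10.5, 0, -0.03, 1],
    [0, 0, 0, 0, 1],
    [0, 0, 0, 0, 1],
  ],
)

```text
time: 16.15
tool_pos: [0.6275, 0.1153, 0.092]
tool_rot: [3.141, -0.002, 0.087]
contact_force: [0.5, 0.3, -0.8]
opening: 0.0354
grip_force: 40.0
```

move_arm(
  rows=[
    [-1, 0, 0, -0.006, 1],
    [0, 0, -14, 0, 1],
    [0, 0, -6, 0, 1],
    [0, 0, -3, 0, 1],
    [0, 0, -3, 0, 1],
    [0, 0, -3, 0, 1],
    [0, 0, -3, 0, 1],
    [0, 0, -3, 0, 1],
    [0, 0, 0, 0, 1],
  ],
)

```text
time: 17.05
tool_pos: [0.6255, 0.1157, 0.0547]
tool_rot: [3.142, 0.001, 0.08]
contact_force: [0.6, -0.1, -5.3]
opening: 0.0351
grip_force: 40.0
```

move_arm(
  rows=[
    [0, 0, -2, 0, 1],
    [0, 0, -2, 0, 1],
    [0, 0, 0, 0, 1],
    [0, 0, 0, 0, 1],
  ],
)

```text
time: 17.45
tool_pos: [0.627, 0.1158, 0.0531]
tool_rot: [3.141, -0.003, 0.08]
contact_force: [0.1, 0.1, 6.9]
opening: 0.0357
grip_force: 40.0
```

move_arm(
  rows=[
    [0, 0, 0, 0, 0],
    [0, 0, 0, 0, -0.1],
    [0, 0, 0, 0, -0.1],
    [0, 0, 5, 0, -0.1],
    [0, 0, 20, 0, -0.1],
    [0, 0, 35, 0, -0.1],
    [0, 0, 40, 0, -0.1],
    [-25, -20, 0, -0.1, -0.3],
    [-30, -20, 0, -0.1, -0.3],
    [-30, -20, 0, -0.1, -0.3],
    [0, 0, 0, 0, -0.3],
  ],
)

```text
time: 18.55
tool_pos: [0.5375, 0.0541, 0.1519]
tool_rot: [3.14, 0.003, -0.224]
contact_force: [-0.9, -0.3, -1.0]
opening: 0.0594
grip_force: 0.0
```

```bash
python3 - <<'E'
from h import *
im=vision.read_camera("top");np.save("pics/top3.npy",im);track(im)
s=monitor.observe();print(s["tool_pos"],s["tool_rot"],s["time"])
a=cv2.resize(im[135:235,370:450,::-1],None,fx=5,fy=5,interpolation=cv2.INTER_CUBIC)
b=cv2.resize(im[100:200,245:325,::-1],None,fx=5,fy=5,interpolation=cv2.INTER_CUBIC)
cv2.imwrite("pics/g1.png",np.hstack([a,b]))
E
```

```text
rim shift px -23 30 score 0.512
handle shift px 0 0 score 0.999
base shift px 29 -13 score 0.599
[0.53996078 0.05487762 0.15241317] [ 3.14147515e+00  1.14480449e-04 -2.21318599e-01] 18.6
```

View pics/g1.png

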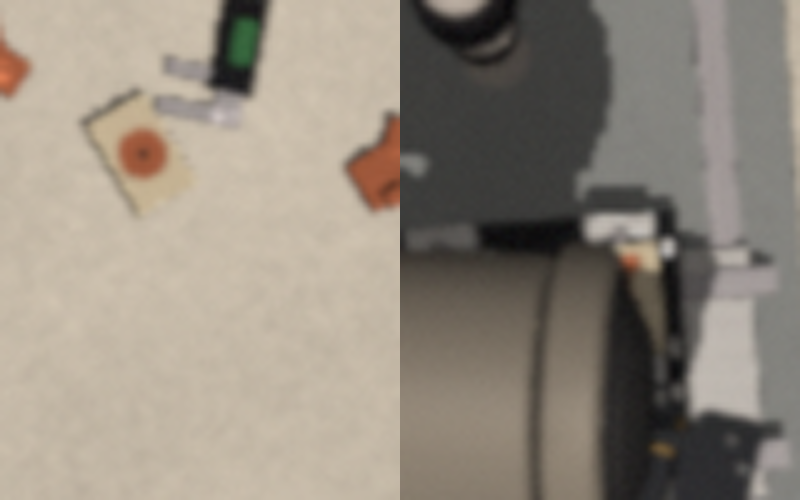

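move_arm(
  rows=[
    [11, -39, 0, -0.1, -0.65],
    [11, -39, 0, -0.1, -0.65],
    [11, -39, 0, -0.1, -0.65],
    [11, -39, 0, -0.1, -0.65],
    [11, -39, 0, -0.1, -0.65],
    [11, -39, 0, -0.1, -0.65],
    [11, -39, 0, -0.1, -0.65],
    [10, -39, 0, -0.1, -0.65],
    [0, 0, -40, 0, -0.65],
    [0, 0, -40, 0, -0.65],
    [0, 0, 0, 0, -0.65],
    [0, 0, 0, 0, -0.65],
  ],
)

```text
time: 19.8
tool_pos: [0.6288, -0.2561, 0.0719]
tool_rot: [3.141, 0.0, -1.019]
contact_force: [1.2, -0.2, 0.9]
opening: 0.0761
grip_force: 0.0
```

move_arm(
  newtons=25,
  rows=[
    [-1.5, -1, -40, 0, -0.65],
    [0, 0, -20, 0, -0.65],
    [0, 0, -9, 0, -0.65],
    [0, 0, 0, 0, -0.65],
    [0, 0, 0, 0, 0],
    [0, 0, 0, 0, 1],
    [0, 0, 0, 0, 1],
    [0, 0, 0, 0, 1],
    [0, 0, 0, 0, 1],
    [0, 0, 0, 0, 1],
  ],
)

```text
time: 20.8
tool_pos: [0.6274, -0.2577, 0.0043]
tool_rot: [-3.14, -0.002, -1.02]
contact_force: [-1.4, -0.1, 5.7]
opening: 0.0553
grip_force: 25.0
```

move_arm(
  rows=[
    [0, 0, 5, 0, 1],
    [0, 0, 15, 0, 1],
    [-30, 5, 10, 0, 1],
    [-30, 5, -10, 0, 1],
    [0, 0, 0, 0, 1],
    [0, 0, -10, 0, 1],
    [0, 0, -7, 0, 1],
    [0, 0, -3, 0, 1],
    [0, 0, 0, 0, 1],
    [0, 0, 0, 0, 0],
    [0, 0, 0, 0, -0.7],
    [0, 0, 0, 0, -0.7],
  ],
)

```text
time: 22.0
tool_pos: [0.5672, -0.2474, 0.0024]
tool_rot: [-3.141, -0.0, -1.02]
contact_force: [0.1, -0.5, 0.1]
opening: 0.0674
grip_force: 0.0
```

move_arm(
  rows=[
    [0, 0, 10, 0, -0.7],
    [0, 0, 20, 0, -0.4],
    [0, 0, 10, 0.145, -0.2],
    [0, 0, 0, 0.145, -0.2],
    [0, 0, 0, 0.145, -0.2],
    [0, 0, 0, 0.145, -0.2],
    [0, 0, 0, 0.145, -0.2],
    [0, 0, 0, 0.145, -0.2],
    [0, 0, 0, 0.145, -0.2],
    [0, 0, 0, 0.145, -0.2],
    [0, 0, 0, 0.145, -0.2],
    [0, 0, 0, 0.145, -0.2],
  ],
)

```text
time: 23.2
tool_pos: [0.5669, -0.2474, 0.0431]
tool_rot: [3.141, -0.0, 0.436]
contact_force: [0.2, 0.6, 1.0]
opening: 0.0553
grip_force: 0.0
```

move_arm(
  newtons=40,
  rows=[
    [0, 0, 0, 0.121, -0.2],
    [0, 0, 0, 0, -0.2],
    [0, 0, -30, 0, -0.2],
    [0, 0, -9, 0, -0.2],
    [0, 0, 0, 0, -0.2],
    [0, 0, 0, 0, 0.2],
    [0, 0, 0, 0, 1],
    [0, 0, 0, 0, 1],
    [0, 0, 0, 0, 1],
    [0, 0, 0, 0, 1],
  ],
)

```text
time: 24.2
tool_pos: [0.5671, -0.2476, 0.0047]
tool_rot: [3.14, -0.001, 0.551]
contact_force: [0.1, 0.8, 5.3]
opening: 0.0352
grip_force: 40.0
```

move_arm(
  rows=[
    [0, 0, 10, 0, 1],
    [0, 0, 40, 0, 1],
    [0, 0, 45, 0, 1],
    [0, 0, 40, 0, 1],
    [-1, 38.4, 0, -0.067, 1],
    [-1, 38.4, 0, -0.067, 1],
    [-1, 38.4, 0, -0.067, 1],
    [-1, 38.4, 0, -0.067, 1],
    [-1, 38.4, 0, -0.067, 1],
    [-1, 38.4, 0, -0.067, 1],
    [-2, 38.2, 0, -0.067, 1],
    [0, 0, 0, 0, 1],
  ],
)

```text
time: 25.4
tool_pos: [0.5578, 0.0255, 0.1392]
tool_rot: [-3.14, 0.0, 0.085]
contact_force: [-0.6, -1.0, 0.0]
opening: 0.0352
grip_force: 40.0
```

move_arm(
  rows=[
    [0, 0, -35, 0, 1],
    [0, 0, -15, 0, 1],
    [0, 0, 0, 0, 1],
  ],
)

```text
time: 25.7
tool_pos: [0.557, 0.0208, 0.0869]
tool_rot: [-3.141, 0.005, 0.082]
contact_force: [-0.7, -0.3, 0.0]
opening: 0.0348
grip_force: 40.0
```

move_arm(
  rows=[
    [1.5, 0, -8, 0, 1],
    [0, 0, -5, 0, 1],
    [0, 0, -5, 0, 1],
    [0, 0, -3, 0, 1],
    [0, 0, -3, 0, 1],
    [0, 0, -3, 0, 1],
    [0, 0, -3, 0, 1],
    [0, 0, -2, 0, 1],
    [0, 0, 0, 0, 1],
  ],
)

```text
time: 26.6
tool_pos: [0.5597, 0.0213, 0.056]
tool_rot: [-3.141, 0.001, 0.082]
contact_force: [-0.1, 0.1, -5.0]
opening: 0.0353
grip_force: 40.0
```

move_arm(
  rows=[
    [0, 0, -2, 0, 1],
    [0, 0, -1, 0, 1],
    [0, 0, 0, 0, 1],
    [0, 0, 0, 0, 1],
  ],
)

```text
time: 27.0
tool_pos: [0.5606, 0.0214, 0.0547]
tool_rot: [3.141, -0.002, 0.082]
contact_force: [-1.5, 0.9, 5.6]
opening: 0.0354
grip_force: 40.0
```

move_arm(
  rows=[
    [0, 0, 0, 0, 0],
    [0, 0, 0, 0, -0.1],
    [0, 0, 0, 0, -0.1],
    [0, 0, 5, 0, -0.1],
    [0, 0, 20, 0, -0.1],
    [0, 0, 35, 0, -0.1],
    [-40, 10, 10, 0, -0.2],
    [-40, 10, 0, 0, -0.2],
    [-40, 10, 0, 0, -0.2],
    [-30, 7, 0, 0, -0.2],
    [0, 0, 0, 0, -0.2],
  ],
)

```text
time: 28.1
tool_pos: [0.4061, 0.0591, 0.1239]
tool_rot: [-3.141, 0.003, 0.083]
contact_force: [-0.6, -0.3, 0.6]
opening: 0.0551
grip_force: 0.0
```

```bash
python3 - <<'E'
from h import *
im=vision.read_camera("top");np.save("pics/top4.npy",im)
s=monitor.observe();print(s["tool_pos"],s["tool_rot"],s["time"])
crop(im,235,70,90,120,5,"pics/i1.png")
E
```

```text
[0.40895406 0.05864234 0.12433639] [ 3.14144487e+00 -3.67824424e-04  8.28670417e-02] 28.15
```

View pics/i1.png

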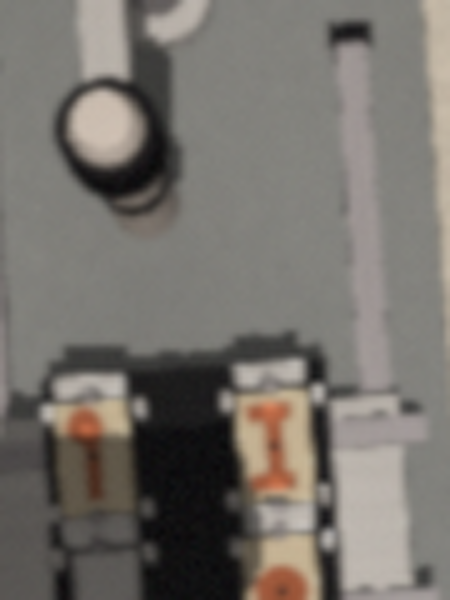

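```bash
python3 - <<'E'
from h import *
e=lambda u,v:((u-2)/5+235,(v-2)/5+70)
c,s=np.cos(.079),np.sin(.079);R=np.array([[c,-s],[s,c]])
pin=np.array([.7390,.0797]); print("barrel",p2w("top",*e(137,180),.108))
for n,u,v in(("rim",91,458),("base",273,448),("handle",283,588)):
    w=p2w("top",*e(u,v),.062);print(n,w.round(4),"to pin, stand",(R.T@(pin-w[:2])).round(4))
u,v=w2p("top",[*pin,.108]);print((u-235)*5+2,(v-70)*5+2)
E
```

```text
barrel [0.75641619 0.08863073 0.108     ]
rim [0.6291 0.1173 0.062 ] to pin, stand [ 0.1066 -0.0461]
base [0.6344 0.0264 0.062 ] to pin, stand [0.1085 0.0449]
handle [0.564 0.021 0.062] to pin, stand [0.179  0.0447]
155.28350787642677 215.79575910262525
```

move_arm(
  newtons=25,
  rows=[
    [26, 0, 0, 0, -0.2],
    [26, 0, 0, 0, -0.2],
    [0, 0, -35, 0, -0.2],
    [0, 0, -25, 0, -0.2],
    [0, 0, -7, 0, -0.2],
    [0, 0, 0, 0, 0.3],
    [0, 0, 0, 0, 1],
    [0, 0, 0, 0, 1],
    [0, 0, 0, 0, 1],
    [0, 0, 0, 0, 1],
    [0, 0, 0, 0, 1],
    [0, 0, 0, 0, 1],
  ],
)

```text
time: 29.35
tool_pos: [0.4624, 0.0582, 0.0573]
tool_rot: [3.141, -0.001, 0.082]
contact_force: [-0.7, 0.7, 5.7]
opening: 0.0174
grip_force: 25.0
```

move_arm(
  rows=[
    [0, 0, 0, 0, 1],
    [10, -4, 0, 0, 1],
    [20, -7, 0, 0, 1],
    [20, -7, 0, 0, 1],
    [20, -7, 0, 0, 1],
    [20, -7, 0, 0, 1],
    [15, -4, 0, 0, 1],
    [5.3, -1.4, 0, 0, 1],
    [0, 0, 0, 0, 1],
    [0, 0, 0, 0, 1],
  ],
)

```text
time: 30.35
tool_pos: [0.5732, 0.0205, 0.0573]
tool_rot: [3.141, -0.002, 0.082]
contact_force: [1.7, -1.8, 5.2]
opening: 0.0175
grip_force: 25.0
```

```bash
python3 - <<'E'
from h import *
im=vision.read_camera("scene")
s=monitor.observe();print(s["tool_pos"],s["tool_rot"],s["time"],s["contact_force"],s["opening"])
u,v=w2p("scene",[.739,.08,.08]);print(u,v,w2p("scene",[.739,.08,.062]))
u,v=int(u),int(v);print(u,v);crop(im,u-35,v-30,70,60,10,"pics/j1.png")
E
```

```text
[0.57302061 0.02052442 0.0573486 ] [ 3.14065653e+00 -2.01070724e-03  8.20487016e-02] 30.4 [ 2.14846623 -2.02191657  5.21693829] 0.017761527288278033
391.12248549723125 263.3590207496994 [389.94948178 266.16953534]
391 263
```

View pics/j1.png

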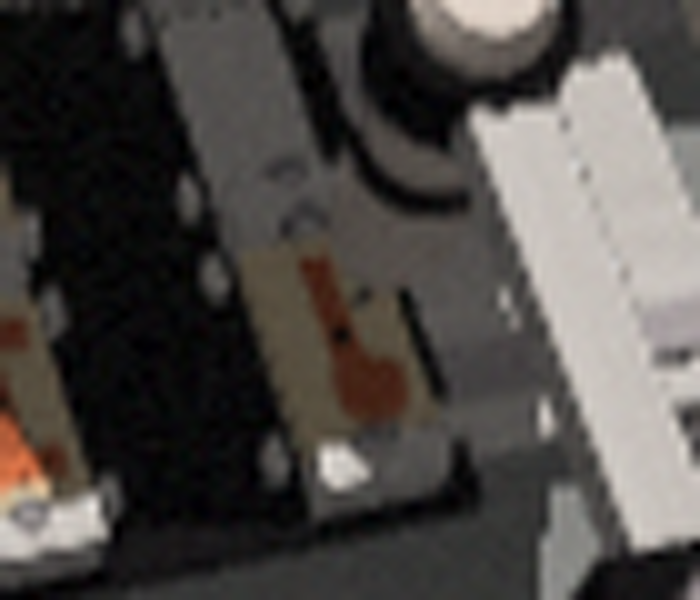

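move_arm(
  rows=[
    [0, 0.5, 0, 0, 1],
    [0, 0, 0, 0, 1],
    [0, 0, 0, 0, 1],
    [0, 0, 0, 0, 1],
    [0, 0, 0, 0, 1],
    [0, 0, 0, 0, 1],
    [0, 0, 0, 0, 1],
    [0, 0, 0, 0, 1],
    [0, 0, 0, 0, 1],
    [0, 0, 0, 0, 1],
    [0, 0, 0, 0, 1],
    [0, 0, 0, 0, 1],
  ],
)

```text
time: 31.6
tool_pos: [0.5728, 0.0211, 0.0573]
tool_rot: [3.141, -0.002, 0.082]
contact_force: [2.0, -2.6, 5.1]
opening: 0.0175
grip_force: 25.0
```

move_arm(
  rows=[
    [0, 0, 0, 0, 1],
    [0, 0, 0, 0, 1],
    [0, 0, 0, 0, 1],
    [0, 0, 0, 0, 1],
    [0, 0, 0, 0, 1],
    [0, 0, 0, 0, 1],
    [0, 0, 0, 0, 1],
    [0, 0, 0, 0, 1],
    [0, 0, 0, 0, 1],
    [0, 0, 0, 0, 1],
    [0, 0, 0, 0, 1],
    [0, 0, 0, 0, 1],
  ],
)

```text
time: 32.8
tool_pos: [0.5728, 0.0211, 0.0573]
tool_rot: [3.141, -0.002, 0.082]
contact_force: [1.9, -2.2, 4.5]
opening: 0.0172
grip_force: 25.0
```

```bash
python3 - <<'E'
from h import *
im=vision.read_camera("top");np.save("pics/top5.npy",im);sc=vision.read_camera("scene");np.save("pics/sc5.npy",sc)
s=monitor.observe();print(s["tool_pos"],s["tool_rot"],s["time"],s["opening"])
u,v=[int(q) for q in w2p("top",[.665,-.02,.062])];
u2,v2=[int(q) for q in w2p("scene",[.70,.02,.062])];print(u,v,u2,v2)
a=cv2.resize(im[v-30:v+30,u-30:u+20,::-1],None,fx=8,fy=8,interpolation=cv2.INTER_CUBIC)
b=cv2.resize(sc[v2-30:v2+30,u2-25:u2+25,::-1],None,fx=8,fy=8,interpolation=cv2.INTER_CUBIC)
cv2.imwrite("pics/k1.png",np.hstack([a,b]))
E
```

```text
[0.57280488 0.02113358 0.05734408] [ 3.14078791e+00 -1.74590604e-03  8.20974296e-02] 32.9 0.017036612083975042
307 147 363 255
```

View pics/k1.png

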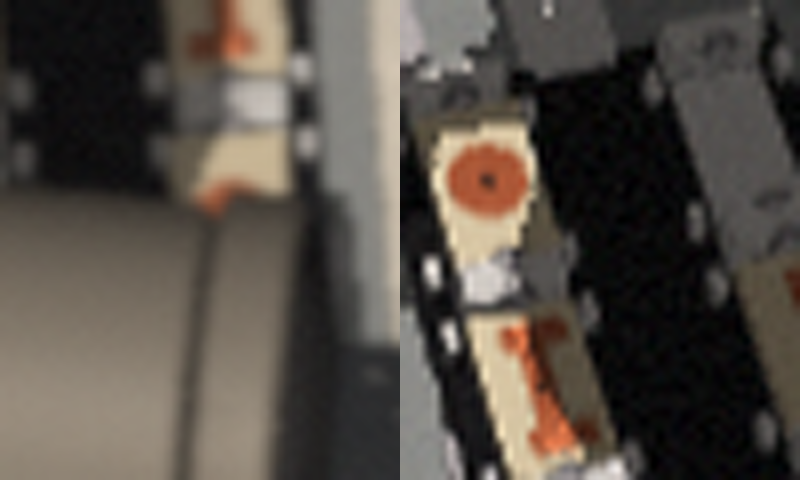

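```bash
python3 - <<'E'
from h import *
e=lambda u,v:((u-3.5)/8+338,(v-3.5)/8+225)
f=lambda u,v:((u-4.5)/10+356,(v-4.5)/10+233)
r=p2w("scene",*f(341,333),.062);print("rim",r,"pin tip px->",[p2w("scene",*f(*q),.08).round(4) for q in((352,300),(356,304))])
for n,u,v in(("handle",87,180),("base",140,382)):
    w=p2w("scene",*e(u,v),.062);print(n,w.round(4),"to pin mm",((np.array([.739,.0797])-w[:2])*1e3).round(1))
E
```

```text
rim [0.73803414 0.07945736 0.062     ] pin tip px-> [array([0.7367, 0.0796, 0.08  ]), array([0.7379, 0.0803, 0.08  ])]
handle [ 0.6704 -0.0151  0.062 ] to pin mm [68.6 94.8]
base [ 0.7421 -0.0117  0.062 ] to pin mm [-3.1 91.4]
```

move_arm(
  rows=[
    [5, 10, 0, 0, 1],
    [12, 17, 0, 0, 1],
    [12, 17, 0, 0, 1],
    [12, 17, 0, 0, 1],
    [12, 17, 0, 0, 1],
    [10, 12, 0, 0, 1],
    [4, 5, 0, 0, 1],
    [0, 0, 0, 0, 1],
    [0, 0, 0, 0, 1],
  ],
)

```text
time: 33.8
tool_pos: [0.6397, 0.1174, 0.0574]
tool_rot: [-3.141, -0.002, 0.083]
contact_force: [2.6, 2.0, 5.5]
opening: 0.0174
grip_force: 25.0
```

```bash
python3 - <<'E'
from h import *
sc=vision.read_camera("scene");np.save("pics/sc6.npy",sc)
s=monitor.observe();print(s["tool_pos"],s["tool_rot"],s["time"],s["opening"],s["contact_force"])
o=cv2.resize(sc[233:293,356:426,::-1],None,fx=10,fy=10,interpolation=cv2.INTER_CUBIC)
# dark dot within terracotta near expected
u,v=w2p("scene",[.7375,.08,.062]);print(u,v)
g=cv2.cvtColor(sc,cv2.COLOR_RGB2GRAY).astype(int);u0,v0=int(round(u)),int(round(v))
print(g[v0-6:v0+7,u0-7:u0+8])
E
```

```text
[0.63965178 0.11725242 0.05737277] [-3.14090148e+00 -1.64008784e-03  8.24111163e-02] 33.85 0.017634687271217517 [1.69733213 2.42609552 5.52231743]
389.8042300723786 265.6281130549281
[[ 78 130 196 194 196 179 181 130  79  79  79  78  81  81  69]
 [ 79 197 195 188 174 136 139 120  87  62  79  79  78  68  36]
 [ 81 194 195 157 106 102 107 102  81  37  89  67  80  36  12]
 [ 82 193 187 106 108 107 107 105  78  81 104  47  70  56  12]
 [147 192 167 108 109 108 107  92 102 106 107  69  58  79  23]
 [193 193 153 109 104 108 108  60  85 109 113 111  51  78  52]
 [ 96 196 148 109 106 108 106  72  95 108 108 109  86  80  79]
 [ 60 207 159 129 106 109 103 106 105 105 110 111 112  81  81]
 [ 59 183 195 169 119 111 105 112 111  89 110 120 125  75  79]
 [ 45  94 199 193 157 118 118 112 112  46  95 153 168  80  81]
 [ 29  71 191 196 195 157 157 147 130  56  70 167  76  76  80]
 [ 22  62 147 193 192 196 194 197 137  79  80  77  78  77  81]
 [ 23  48  95 197 193 196 196 193  77  79  79  76  78  77  81]]
```

move_arm(
  rows=[
    [0, 0, 0, 0, 1],
    [0, 0, 0, 0, 1],
    [0, 0, 0, 0, 1],
    [0, 0, 0, 0, 1],
    [0, 0, 0, 0, 1],
    [0, 0, 0, 0, 1],
    [0, 0, 0, 0, 1],
    [0, 0, 0, 0, 1],
    [0, 0, 0, 0, 1],
    [0, 0, 0, 0, 1],
    [0, 0, 0, 0, 1],
    [0, 0, 0, 0, 1],
  ],
)

```text
time: 35.05
tool_pos: [0.6396, 0.1171, 0.0574]
tool_rot: [-3.141, -0.002, 0.082]
contact_force: [1.3, 2.3, 5.5]
opening: 0.0173
grip_force: 25.0
```

move_arm(
  rows=[
    [0, 0, 0, 0, 1],
    [0, 0, 0, 0, 1],
    [0, 0, 0, 0, 1],
    [0, 0, 0, 0, 1],
    [0, 0, 0, 0, 1],
    [0, 0, 0, 0, 1],
    [0, 0, 0, 0, 1],
    [0, 0, 0, 0, 1],
    [0, 0, 0, 0, 1],
    [0, 0, 0, 0, 1],
    [0, 0, 0, 0, 1],
    [0, 0, 0, 0, 1],
  ],
)

```text
time: 36.25
tool_pos: [0.6395, 0.1171, 0.0574]
tool_rot: [-3.141, -0.001, 0.082]
contact_force: [1.7, 1.8, 4.7]
opening: 0.0173
grip_force: 25.0
```

move_arm(
  rows=[
    [-10, -1, 0, 0, 1],
    [-18, -1, 0, 0, 1],
    [-18, -1, 0, 0, 1],
    [-16, -1, 0, 0, 1],
    [-7.5, -1, 0, 0, 1],
    [-3, 0, 0, 0, 1],
    [0, 0, 0, 0, 1],
    [0, 0, 0, 0, 1],
  ],
)

```text
time: 37.05
tool_pos: [0.5662, 0.1114, 0.0573]
tool_rot: [3.141, 0.001, 0.082]
contact_force: [-1.6, 0.5, 9.0]
opening: 0.0171
grip_force: 25.0
```

```bash
python3 - <<'E'
from h import *
sc=vision.read_camera("scene");np.save("pics/sc7.npy",sc)
s=monitor.observe();print(s["tool_pos"],s["tool_rot"],s["time"],s["opening"],s["contact_force"])
g=cv2.cvtColor(sc,cv2.COLOR_RGB2GRAY).astype(int);u0,v0=390,266
print(g[v0-8:v0+9,u0-8:u0+9]);print(sc[v0-8:v0+9,u0-8:u0+9,0].astype(int)-sc[v0-8:v0+9,u0-8:u0+9,2])
E
```

```text
[0.56622775 0.11144826 0.05727958] [3.14151190e+00 8.86934765e-04 8.21267882e-02] 37.1 0.017446397111905435 [-1.65393176 -0.02057633  8.80703018]
[[196 193 173 170 151  84  59  57  74  74  79  78  78  77  78  80  78]
 [189 191 121 101 118 118  47  44  69  72  76  78  75  79  79  75  77]
 [195 196 123 107 134 114  44  39  53  75  76  77  80  78  79  67  70]
 [196 193 167 122 136 118  42  45  60  66  58  76  77  70  62  34  32]
 [195 192 193 164 165 106  70  40  57  60  35  67  74  65  12  10   9]
 [196 194 191 194 193 122 108  69  55  56  58  76  75  80  19   9   9]
 [176 194 190 195 191 166 109  98  39  69  78  78  77  73  35   4  10]
 [109 192 190 193 192 196 116  57  29  53  78  76  77  74  54  11   4]
 [ 63 203 192 195 192 193 132  76  60  43  75  77  75  78  78  24   8]
 [ 56 184 196 191 191 191 168 105 104  67  68  78  78  80  77  61   7]
 [ 35 101 198 195 194 191 192 124 107 106  53  76  79  76  78  92   4]
 [ 31  64 210 192 190 194 189 150 110 108  45  69  72  69  72  78  30]
 [ 21  63 191 193 193 191 186 148 109 105  43  48  55  51  59  76  54]
 [ 25  35  96 195 191 193 164 1
[... 761 characters left out ...]
 51  50  51  51 108  54  25  37  23  23  25  25  11  -1  -1]
 [ 19  51  53  51  50  52  97  79  66  44  24  22  23  23  24   4   1]
 [ 12  46  51  53  51  52  73 112 113  81  33  23  23  22  21  20  -1]
 [  9  31  51  50  51  51  51 103 112 114  38  21  23  25  25  28   6]
 [  5  20  54  52  52  50  51  86 119 113  48  30  28  28  26  25   4]
 [ -1  16  51  52  51  54  56  85 115 116  45  41  36  41  39  22  17]
 [  1   8  28  55  54  51  70  91 112  97  47  44  41  43  47  26  22]
 [  0   8  19  54  51  51  70 109 111  49  44  45  42  43  41  32  20]
 [ -3  -2  17  51  52  51  53 101 116  46  40  37  35  33  31  26  24]
 [  2   0   9  26  51  53  52  72  88  31  29  20  18  17  21  23  17]]
```

move_arm(
  rows=[
    [0.8, 0, 0, 0, 1],
    [0, 0, 0, 0, 1],
    [0, 0, 0, 0, 1],
    [0, 0, 0, 0, 1],
    [0, 0, 0, 0, 1],
    [0, 0, 0, 0, 1],
    [0, 0, 0, 0, 1],
    [0, 0, 0, 0, 1],
    [0, 0, 0, 0, 1],
    [0, 0, 0, 0, 1],
    [0, 0, 0, 0, 1],
    [0, 0, 0, 0, 1],
  ],
)

```text
time: 38.3
tool_pos: [0.5672, 0.1115, 0.0573]
tool_rot: [3.142, 0.001, 0.082]
contact_force: [-1.2, -0.0, 9.4]
opening: 0.0172
grip_force: 25.0
```

move_arm(
  rows=[
    [0, 0, 0, 0, 1],
    [0, 0, 0, 0, 1],
    [0, 0, 0, 0, 1],
    [0, 0, 0, 0, 1],
    [0, 0, 0, 0, 1],
    [0, 0, 0, 0, 1],
    [0, 0, 0, 0, 1],
    [0, 0, 0, 0, 1],
    [0, 0, 0, 0, 1],
    [0, 0, 0, 0, 1],
    [0, 0, 0, 0, 1],
    [0, 0, 0, 0, 1],
  ],
)

```text
time: 39.5
tool_pos: [0.5672, 0.1115, 0.0573]
tool_rot: [-3.142, 0.0, 0.082]
contact_force: [-1.9, -0.4, 8.7]
opening: 0.0172
grip_force: 25.0
```

move_arm(
  rows=[
    [0, 0, 0, 0, 1],
    [-10, -6, 0, 0, 1],
    [-20, -10, 0, 0, 1],
    [-20, -10, 0, 0, 1],
    [-20, -10, 0, 0, 1],
    [-18, -10, 0, 0, 1],
    [-11, -5, 0, 0, 1],
    [-4, -2, 0, 0, 1],
    [0, 0, 0, 0, 1],
    [0, 0, 0, 0, 1],
  ],
)

```text
time: 40.5
tool_pos: [0.464, 0.0583, 0.0573]
tool_rot: [3.141, 0.001, 0.082]
contact_force: [-2.5, -2.2, 11.0]
opening: 0.0175
grip_force: 25.0
```

```bash
python3 - <<'E'
from h import *
im=np.load("pics/top0.npy");hsv=cv2.cvtColor(im,cv2.COLOR_RGB2HSV)
m=((hsv[...,1]>150)&(hsv[...,0]<12)).astype(np.uint8);m[:, :140]=0;m[:,200:]=0;m[:150]=0;m[195:]=0
ys,xs=np.nonzero(m);print("sherd px",xs.min(),xs.max(),ys.min(),ys.max())
pts=np.array([p2w("top",x,y,.01)[:2] for x,y in zip(xs,ys)]);print(pts.min(0),pts.max(0),pts.mean(0))
for y in range(ys.min(),ys.max()+1): print(y,xs[ys==y].min(),xs[ys==y].max(),p2w("top",150,y,.01)[0].round(3))
# pad by colour
s=im[190:250,140:195].astype(int);k=(s[...,0]-s[...,2]>60).astype(np.uint8)
c=max(cv2.findContours(k,0,1)[0],key=cv2.contourArea)+np.array([140,190])
r=cv2.minAreaRect(c);q=[p2w("top",*p,.004)[:2] for p in cv2.boxPoints(r)];print(r,np.round(q,4).tolist(),p2w("top",*r[0],.004))
print("glue",p2w("top",165.6,142,.05),"loupe",p2w("top",205.6,271,.02))
E
```

```text
sherd px 157 173 170 185
[0.57399421 0.33469351] [0.61356756 0.3770886 ] [0.59476729 0.35368443]
170 160 169 0.613
171 159 169 0.611
172 159 170 0.608
173 158 170 0.606
174 157 170 0.603
175 158 171 0.6
176 160 171 0.598
177 161 172 0.595
178 162 172 0.592
179 162 172 0.59
180 163 172 0.587
181 163 172 0.584
182 163 172 0.582
183 163 173 0.579
184 164 171 0.577
185 164 168 0.574
((166.92074584960938, 220.21340942382812), (30.36867332458496, 34.2337760925293), 6.340191841125488) [[0.4418, 0.3938], [0.5309, 0.3863], [0.5222, 0.3071], [0.4331, 0.315]] [0.48188436 0.35055476 0.004     ]
glue [0.67956987 0.34046722 0.05      ] loupe [0.35193029 0.24223325 0.02      ]
```

move_arm(
  rows=[
    [-1.6, 0, 0, 0, 1],
    [0, 0, 0, 0, 1],
    [0, 0, 0, 0, 0.4],
    [0, 0, 0, 0, -0.1],
    [0, 0, 0, 0, -0.1],
    [0, 0, 10, 0, -0.1],
    [0, 0, 40, 0, -0.1],
    [20, -10, 40, 0, -0.1],
    [0, 0, 0, 0, -0.1],
  ],
)

```text
time: 41.4
tool_pos: [0.488, 0.0475, 0.1524]
tool_rot: [3.14, -0.012, 0.082]
contact_force: [0.2, 0.2, -0.8]
opening: 0.0505
grip_force: 0.0
```

move_arm(
  rows=[
    [25, -9, 0, 0, -0.1],
    [25, -9, 0, 0, -0.1],
    [26, -8.5, 0, 0, -0.1],
    [0, 0, -40, 0, -0.1],
    [0, 0, 0, 0, -0.1],
    [0, 0, 0, 0, -0.1],
    [0, 0, 0, 0, -0.1],
  ],
)

```text
time: 42.1
tool_pos: [0.5593, 0.022, 0.1081]
tool_rot: [3.141, -0.001, 0.082]
contact_force: [0.5, 0.9, 0.1]
opening: 0.0505
grip_force: 0.0
```

move_arm(
  newtons=50,
  rows=[
    [1, -0.5, -30, 0, -0.1],
    [0, 0, -20, 0, -0.1],
    [0, 0, -7, 0, -0.1],
    [0, 0, 0, 0, 0.1],
    [0, 0, 0, 0, 1],
    [0, 0, 0, 0, 1],
    [0, 0, 0, 0, 1],
    [0, 0, 0, 0, 1],
    [0, 0, 0, 0, 1],
  ],
)

```text
time: 43.0
tool_pos: [0.561, 0.0213, 0.0513]
tool_rot: [3.141, -0.003, 0.082]
contact_force: [-0.2, -0.2, 6.7]
opening: 0.0354
grip_force: 50.0
```

move_arm(
  rows=[
    [0, 0, 3, 0, 1],
    [0, 0, 3, 0, 1],
    [0, 0, 4, 0, 1],
    [0, 0, 5, 0, 1],
    [0, 0, 10, 0, 1],
    [0, 0, 25, 0, 1],
    [0, 0, 30, 0, 1],
    [0, 0, 0, 0, 1],
  ],
)

```text
time: 43.8
tool_pos: [0.5625, 0.0212, 0.1347]
tool_rot: [3.14, -0.008, 0.082]
contact_force: [1.3, 0.4, 0.3]
opening: 0.0356
grip_force: 50.0
```

move_arm(
  rows=[
    [-8.8, 36.6, 5, -0.02, 1],
    [-8.8, 36.6, 5, -0.02, 1],
    [-8.8, 36.6, 0, -0.02, 1],
    [-8.8, 36.6, 0, -0.02, 1],
    [-8.8, 36.6, 0, -0.02, 1],
    [-8.8, 36.6, 0, -0.02, 1],
    [-8.8, 36.6, 0, -0.02, 1],
    [-8.8, 36.6, 0, -0.02, 1],
    [-8.8, 36.6, 0, -0.017, 1],
    [0, 0, -50, 0, 1],
    [0, 0, -40, 0, 1],
    [0, 0, 0, 0, 1],
  ],
)

```text
time: 45.0
tool_pos: [0.4768, 0.349, 0.0445]
tool_rot: [3.135, 0.01, -0.094]
contact_force: [0.4, -0.2, -1.0]
opening: 0.0351
grip_force: 50.0
```

```bash
python3 - <<'E'
from h import *
im=vision.read_camera("scene");t=vision.read_camera("top");np.save("pics/top8.npy",t)
s=monitor.observe();print(s["tool_pos"],s["tool_rot"],s["time"],s["opening"],s["contact_force"])
a=cv2.resize(t[95:195,240:320,::-1],None,fx=5,fy=5,interpolation=cv2.INTER_CUBIC)
u,v=[int(q) for q in w2p("scene",[.5,.35,.05])]
b=cv2.resize(im[v-50:v+50,u-40:u+40,::-1],None,fx=5,fy=5,interpolation=cv2.INTER_CUBIC)
cv2.imwrite("pics/l1.png",np.hstack([a,b]))
E
```

```text
[0.48087382 0.35062773 0.05019422] [ 3.14090072e+00  8.12535447e-04 -9.51619769e-02] 45.1 0.03541439614119171 [0.69982105 0.18156795 0.52752339]
```

View pics/l1.png

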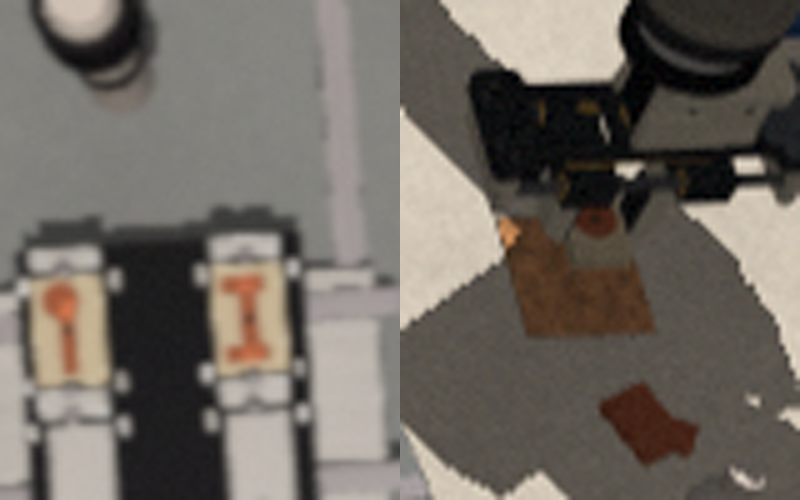

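move_arm(
  rows=[
    [1, 0, -25, 0, 1],
    [0, 0, -14, 0, 1],
    [0, 0, -4, 0, 1],
    [0, 0, 0, 0, 1],
    [0, 0, 0, 0, 1],
  ],
)

```text
time: 45.6
tool_pos: [0.4826, 0.3511, 0.008]
tool_rot: [-3.141, -0.001, -0.095]
contact_force: [0.4, 0.4, 0.7]
opening: 0.0353
grip_force: 50.0
```

move_arm(
  rows=[
    [0, 0, -2, 0, 1],
    [0, 0, 0, 0, 1],
    [0, 0, 0, 0, 0.1],
    [0, 0, 0, 0, -0.1],
    [0, 0, 0, 0, -0.1],
    [0, 0, 5, 0, -0.1],
    [0, 0, 25, 0, -0.1],
    [0, 0, 45, 0, -0.1],
    [0, 0, 50, 0, -0.1],
    [0, 0, 0, 0, -0.1],
  ],
)

```text
time: 46.6
tool_pos: [0.4854, 0.3528, 0.1375]
tool_rot: [-3.134, -0.012, -0.095]
contact_force: [0.0, -0.3, 0.6]
opening: 0.0504
grip_force: 0.0
```

move_arm(
  rows=[
    [17.1, -36.2, 0, 0.0195, -0.1],
    [17.1, -36.2, 0, 0.0195, -0.1],
    [17.1, -36.2, 0, 0.0195, -0.1],
    [17.1, -36.2, 0, 0.0195, -0.1],
    [17.1, -36.2, 0, 0.0195, -0.1],
    [17.1, -36.2, 0, 0.0195, -0.1],
    [17.1, -36.2, 0, 0.0195, -0.1],
    [17.1, -36.2, 0, 0.0195, -0.1],
    [17.1, -36.2, 0, 0.0195, -0.1],
    [0, 0, -20, 0, -0.1],
    [0, 0, 0, 0, -0.1],
    [0, 0, 0, 0, -0.1],
  ],
)

```text
time: 47.8
tool_pos: [0.6351, 0.0254, 0.1094]
tool_rot: [-3.141, 0.002, 0.081]
contact_force: [-0.8, 0.3, -0.1]
opening: 0.0506
grip_force: 0.0
```

```bash
python3 - <<'E'
from h import *
s=monitor.observe();print(s["tool_pos"],s["tool_rot"],s["time"],s["opening"])
e=lambda u,v:((u-2)/5+240,(v-2)/5+95)
for p in((68,328),(251,318)): print(p2w("top",*e(*p),.062))
E
```

```text
[0.63512893 0.02537234 0.10941422] [-3.14121394e+00  1.68481102e-03  8.06182118e-02] 47.8 0.05059417009691262
[0.63165771 0.11631275 0.062     ]
[0.63689456 0.024912   0.062     ]
```

move_arm(
  rows=[
    [1.5, 0, -30, 0, -0.1],
    [0, 0, -20, 0, -0.1],
    [0, 0, -8, 0, -0.1],
    [0, 0, 0, 0, 0.1],
    [0, 0, 0, 0, 1],
    [0, 0, 0, 0, 1],
    [0, 0, 0, 0, 1],
    [0, 0, 0, 0, 1],
    [0, 0, 0, 0, 1],
  ],
)

```text
time: 48.7
tool_pos: [0.6381, 0.0252, 0.0533]
tool_rot: [3.141, -0.003, 0.08]
contact_force: [-0.0, 2.5, 5.8]
opening: 0.0354
grip_force: 50.0
```

move_arm(
  rows=[
    [0, 0, 3, 0, 1],
    [0, 0, 3, 0, 1],
    [0, 0, 4, 0, 1],
    [0, 0, 5, 0, 1],
    [0, 0, 10, 0, 1],
    [0, 0, 25, 0, 1],
    [0, 0, 40, 0, 1],
    [0, 0, 0, 0, 1],
    [0, 0, 0, 0, 1],
  ],
)

```text
time: 49.6
tool_pos: [0.6378, 0.0249, 0.1438]
tool_rot: [3.141, -0.003, 0.08]
contact_force: [0.1, -0.1, -1.0]
opening: 0.0351
grip_force: 50.0
```

move_arm(
  rows=[
    [-17.2, 36.2, 0, -0.0195, 1],
    [-17.2, 36.2, 0, -0.0195, 1],
    [-17.2, 36.2, 0, -0.0195, 1],
    [-17.2, 36.2, 0, -0.0195, 1],
    [-17.2, 36.2, 0, -0.0195, 1],
    [-17.2, 36.2, 0, -0.0195, 1],
    [-17.2, 36.2, 0, -0.0195, 1],
    [-17.2, 36.2, 0, -0.0195, 1],
    [-17.2, 36.2, 0, -0.0195, 1],
    [0, 0, -40, 0, 1],
    [0, 0, -40, 0, 1],
    [0, 0, 0, 0, 1],
  ],
)

```text
time: 50.8
tool_pos: [0.4779, 0.3488, 0.0558]
tool_rot: [3.134, 0.011, -0.094]
contact_force: [-0.6, 0.4, -0.5]
opening: 0.0355
grip_force: 50.0
```

move_arm(
  rows=[
    [0, 0, 0, 0, 1],
    [0, 0, 0, 0, 1],
  ],
)

```text
time: 51.0
tool_pos: [0.4837, 0.3511, 0.0636]
tool_rot: [-3.14, -0.002, -0.096]
contact_force: [0.8, 0.2, 0.1]
opening: 0.0352
grip_force: 50.0
```

move_arm(
  rows=[
    [-0.7, 0, -25, 0, 1],
    [0, 0, -12, 0, 1],
    [0, 0, -3, 0, 1],
    [0, 0, 0, 0, 1],
    [0, 0, 0, 0, 1],
  ],
)

```text
time: 51.5
tool_pos: [0.4824, 0.3511, 0.0228]
tool_rot: [-3.141, -0.001, -0.095]
contact_force: [0.7, 0.2, 0.3]
opening: 0.0351
grip_force: 50.0
```

move_arm(
  rows=[
    [0, 0, -2, 0, 1],
    [0, 0, -1, 0, 1],
    [0, 0, 0, 0, 1],
    [0, 0, 0, 0, 0.2],
    [0, 0, 0, 0, -0.1],
    [0, 0, 0, 0, -0.1],
    [0, 0, 5, 0, -0.1],
    [0, 0, 25, 0, -0.1],
    [0, 0, 40, 0, -0.1],
    [0, 0, 45, 0, -0.1],
    [0, 0, 0, 0, -0.1],
  ],
)

```text
time: 52.6
tool_pos: [0.485, 0.3526, 0.1407]
tool_rot: [-3.135, -0.01, -0.095]
contact_force: [1.3, 0.4, 0.7]
opening: 0.0509
grip_force: 0.0
```

move_arm(
  rows=[
    [21.2, -33.6, 0, 0.025, -0.1],
    [21.2, -33.6, 0, 0.025, -0.1],
    [21.2, -33.6, 0, 0.025, -0.1],
    [21.2, -33.6, 0, 0.025, -0.1],
    [21.2, -33.6, 0, 0.025, -0.1],
    [21.2, -33.6, 0, 0.025, -0.1],
    [21.2, -33.6, 0, 0.025, -0.1],
    [0, 0, -25, 0, -0.1],
    [0, 0, 0, 0, -0.1],
    [0, 0, 0, 0, -0.1],
    [0, 0, 0, 0, -0.1],
  ],
)

```text
time: 53.7
tool_pos: [0.6301, 0.1165, 0.1096]
tool_rot: [-3.142, -0.001, 0.081]
contact_force: [-0.4, -0.2, 0.5]
opening: 0.0506
grip_force: 0.0
```

move_arm(
  rows=[
    [1, -0.3, -30, 0, -0.1],
    [0, 0, -20, 0, -0.1],
    [0, 0, -8, 0, -0.1],
    [0, 0, 0, 0, 0.1],
    [0, 0, 0, 0, 1],
    [0, 0, 0, 0, 1],
    [0, 0, 0, 0, 1],
    [0, 0, 0, 0, 1],
    [0, 0, 0, 0, 1],
  ],
)

```text
time: 54.6
tool_pos: [0.632, 0.1155, 0.0523]
tool_rot: [-3.141, -0.003, 0.08]
contact_force: [-0.3, 0.1, 5.9]
opening: 0.0354
grip_force: 50.0
```

move_arm(
  rows=[
    [0, 0, 3, 0, 1],
    [0, 0, 3, 0, 1],
    [0, 0, 4, 0, 1],
    [0, 0, 5, 0, 1],
    [0, 0, 10, 0, 1],
    [0, 0, 25, 0, 1],
    [0, 0, 40, 0, 1],
    [0, 0, 0, 0, 1],
    [0, 0, 0, 0, 1],
  ],
)

```text
time: 55.5
tool_pos: [0.6317, 0.1153, 0.1428]
tool_rot: [3.141, -0.003, 0.08]
contact_force: [0.7, 0.4, -0.8]
opening: 0.0353
grip_force: 50.0
```

move_arm(
  rows=[
    [-21.3, 33.7, 0, -0.025, 1],
    [-21.3, 33.7, 0, -0.025, 1],
    [-21.3, 33.7, 0, -0.025, 1],
    [-21.3, 33.7, 0, -0.025, 1],
    [-21.3, 33.7, 0, -0.025, 1],
    [-21.3, 33.7, 0, -0.025, 1],
    [-21.3, 33.7, 0, -0.025, 1],
    [0, 0, -40, 0, 1],
    [0, 0, -35, 0, 1],
    [0, 0, 0, 0, 1],
    [0, 0, 0, 0, 1],
    [0, 0, 0, 0, 1],
  ],
)

```text
time: 56.7
tool_pos: [0.4832, 0.3514, 0.0674]
tool_rot: [-3.14, -0.002, -0.096]
contact_force: [-0.3, -0.5, -0.3]
opening: 0.0355
grip_force: 50.0
```

```bash
python3 - <<'E'
from h import *
im=vision.read_camera("scene");t=vision.read_camera("top")
s=monitor.observe();print(s["tool_pos"],s["tool_rot"],s["time"],s["opening"],s["contact_force"])
np.save("pics/sc9.npy",im);np.save("pics/top9.npy",t)
E
```

```text
[0.48323641 0.35146654 0.06765428] [-3.13981870e+00 -2.66289981e-03 -9.56030255e-02] 56.8 0.03527553561022957 [ 0.29173875  0.3920269  -0.12041335]
```

move_arm(
  rows=[
    [-0.5, 0, -20, 0, 1],
    [0, 0, -12, 0, 1],
    [0, 0, -3, 0, 1],
    [0, 0, 0, 0, 1],
    [0, 0, 0, 0, 1],
  ],
)

```text
time: 57.3
tool_pos: [0.482, 0.3514, 0.0314]
tool_rot: [-3.141, -0.001, -0.095]
contact_force: [0.8, 0.0, -0.5]
opening: 0.0353
grip_force: 50.0
```

move_arm(
  rows=[
    [0, 0, -1.3, 0, 1],
    [0, 0, 0, 0, 1],
    [0, 0, 0, 0, 0.2],
    [0, 0, 0, 0, -0.1],
    [0, 0, 0, 0, -0.1],
    [0, 0, 5, 0, -0.1],
    [0, 0, 25, 0, -0.2],
    [0, 0, 10, 0.14, -0.4],
    [0, 0, 0, 0.143, -0.6],
    [0, 0, 0, 0.143, -0.6],
    [0, 0, 0, 0.143, -0.6],
    [0, 0, 0, 0.143, -0.6],
  ],
)

```text
time: 58.5
tool_pos: [0.4816, 0.3512, 0.0698]
tool_rot: [3.141, -0.0, 0.623]
contact_force: [-0.5, -0.2, -0.6]
opening: 0.0737
grip_force: 0.0
```

move_arm(
  rows=[
    [0, 0, 0, 0.143, -0.6],
    [0, 0, 0, 0.143, -0.6],
    [0, 0, 0, 0.143, -0.6],
    [0, 0, 0, 0.143, -0.6],
    [0, 0, 0, 0.143, -0.6],
    [0, 0, 0, 0.143, -0.6],
    [0, 0, 0, 0, -0.6],
    [0, 0, 0, 0, -0.6],
  ],
)

```text
time: 59.3
tool_pos: [0.4816, 0.3512, 0.0697]
tool_rot: [3.141, -0.0, 1.471]
contact_force: [0.3, 0.3, 0.6]
opening: 0.0735
grip_force: 0.0
```

```bash
python3 - <<'E'
from h import *
im=vision.read_camera("scene");t=vision.read_camera("top")
s=monitor.observe();print(s["tool_pos"],s["tool_rot"],s["time"],s["opening"],s["contact_force"])
np.save("pics/sc10.npy",im);np.save("pics/top10.npy",t)
E
```

```text
[0.48156151 0.3511764  0.06954985] [ 3.14142931e+00 -6.29559216e-05  1.47211043e+00] 59.4 0.0732017401213235 [0.5983523  0.27385393 0.38656101]
```

move_arm(
  newtons=8,
  rows=[
    [0, 0, -20, 0.004, -0.6],
    [0, 0, -20, 0, -0.6],
    [0, 0, -15, 0, -0.6],
    [0, 0, -6, 0, -0.6],
    [0, 0, 0, 0, -0.6],
    [0, 0, 0, 0, -0.4],
    [0, 0, 0, 0, -0.3],
    [0, 0, 0, 0, -0.25],
    [0, 0, 0, 0, -0.2],
    [0, 0, 0, 0, -0.15],
    [0, 0, 0, 0, -0.1],
    [0, 0, 0, 0, 0],
  ],
)

```text
time: 60.6
tool_pos: [0.4817, 0.3513, 0.0089]
tool_rot: [3.141, -0.0, 1.479]
contact_force: [-2.9, -0.1, 5.4]
opening: 0.056
grip_force: 8.0
```

move_arm(
  newtons=15,
  rows=[
    [0, 0, 0, 0, 1],
    [0, 0, 0, 0, 1],
    [0, 0, 0, 0, 1],
    [0, 0, 0, 0, 1],
  ],
)

```text
time: 61.0
tool_pos: [0.4817, 0.3513, 0.0089]
tool_rot: [3.141, -0.0, 1.479]
contact_force: [-1.8, 0.1, 5.4]
opening: 0.056
grip_force: 15.0
```

move_arm(
  rows=[
    [0, 0, 0, 0, -0.3],
    [0, 0, 0, 0, -0.5],
    [0, 0, 14, 0, -0.5],
    [0, 0, 0, 0, -0.3],
    [0, 0, 0, 0, -0.2],
    [0, 0, 0, 0, 0],
    [0, 0, 0, 0, 1],
    [0, 0, 0, 0, 1],
    [0, 0, 0, 0, 1],
    [0, 0, 0, 0, 1],
  ],
)

```text
time: 62.0
tool_pos: [0.4818, 0.3513, 0.0228]
tool_rot: [3.141, -0.0, 1.479]
contact_force: [-0.6, 0.1, 5.9]
opening: 0.0557
grip_force: 15.0
```

move_arm(
  rows=[
    [0, 0, 0, 0, -0.3],
    [0, 0, 0, 0, -0.6],
    [0, 0, 0, 0, -0.6],
    [0, 0, 15, 0, -0.6],
    [0, 0, 32, 0, -0.6],
    [0, 0, 0, -0.143, -0.4],
    [0, 0, 0, -0.143, -0.2],
    [0, 0, 0, -0.143, -0.2],
    [0, 0, 0, -0.143, -0.2],
    [0, 0, 0, -0.143, -0.2],
    [0, 0, 0, -0.143, -0.2],
    [0, 0, 0, -0.143, -0.2],
  ],
)

```text
time: 63.2
tool_pos: [0.4813, 0.3511, 0.0691]
tool_rot: [3.142, 0.001, 0.472]
contact_force: [-0.1, 0.6, -0.2]
opening: 0.0552
grip_force: 0.0
```

move_arm(
  rows=[
    [0, 0, 0, -0.143, -0.2],
    [0, 0, 0, -0.143, -0.2],
    [0, 0, 0, -0.143, -0.2],
    [0, 0, 0, -0.143, -0.2],
    [0, 0, 0, 0, -0.2],
    [0, 0, 0, 0, -0.2],
  ],
)

```text
time: 63.8
tool_pos: [0.4814, 0.3511, 0.0692]
tool_rot: [3.141, 0.0, -0.09]
contact_force: [0.1, -0.5, 0.1]
opening: 0.0553
grip_force: 0.0
```

move_arm(
  newtons=8,
  rows=[
    [0, 0, -20, -0.002, -0.2],
    [0, 0, -20, 0, -0.2],
    [0, 0, -15, 0, -0.2],
    [0, 0, -6, 0, -0.2],
    [0, 0, 0, 0, -0.1],
    [0, 0, 0, 0, 0],
    [0, 0, 0, 0, 0.1],
    [0, 0, 0, 0, 0.2],
    [0, 0, 0, 0, 0.3],
    [0, 0, 0, 0, 1],
    [0, 0, 0, 0, 1],
    [0, 0, 0, 0, 1],
  ],
)

```text
time: 65.0
tool_pos: [0.4823, 0.3575, 0.0153]
tool_rot: [-3.13, -0.006, -0.092]
contact_force: [-17.2, 14.0, 39.2]
opening: 0.041
grip_force: 20.5
```

move_arm(
  newtons=15,
  rows=[
    [0, 0, 0, 0, 1],
    [0, 0, 0, 0, 1],
    [0, 0, 0, 0, 0],
    [0, 0, 0, 0, -0.1],
    [0, 0, 14, 0, -0.1],
    [0, 0, 0, 0, 0.1],
    [0, 0, 0, 0, 0.3],
    [0, 0, 0, 0, 1],
    [0, 0, 0, 0, 1],
    [0, 0, 0, 0, 1],
  ],
)

```text
time: 66.0
tool_pos: [0.4824, 0.3517, 0.0235]
tool_rot: [-3.14, -0.002, -0.094]
contact_force: [-1.3, 0.2, 14.9]
opening: 0.0417
grip_force: 15.6
```

move_arm(
  rows=[
    [0, 0, 0, 0, 0],
    [0, 0, 0, 0, -0.1],
    [0, 0, 0, 0, -0.2],
    [0, 0, 10, 0, -0.2],
    [0, 0, 30, 0, -0.2],
    [0, 0, 45, 0, -0.2],
    [0, 0, 45, 0, -0.2],
    [-10, -40, 0, 0, -0.2],
    [-10, -40, 0, 0, -0.2],
    [-10, -40, 0, 0, -0.2],
    [-10, -40, 0, 0, -0.2],
    [0, 0, 0, 0, -0.2],
  ],
)

```text
time: 67.2
tool_pos: [0.44, 0.1876, 0.1528]
tool_rot: [3.14, 0.002, -0.099]
contact_force: [0.3, 0.8, 0.7]
opening: 0.0548
grip_force: 0.0
```

```bash
python3 - <<'E'
from h import *
im=vision.read_camera("scene");t=vision.read_camera("top")
s=monitor.observe();print(s["tool_pos"],s["time"])
a=cv2.resize(t[190:250,140:200,::-1],None,fx=6.6,fy=6.6,interpolation=cv2.INTER_CUBIC)
u,v=[int(q) for q in w2p("scene",[.482,.351,.03])]
b=cv2.resize(im[v-25:v+25,u-25:u+25,::-1],None,fx=8,fy=8,interpolation=cv2.INTER_CUBIC)
b=cv2.resize(b,(a.shape[1],a.shape[0]))
cv2.imwrite("pics/m1.png",np.hstack([a,b]))
E
```

```text
[0.44182948 0.19072724 0.15304354] 67.3
```

View pics/m1.png

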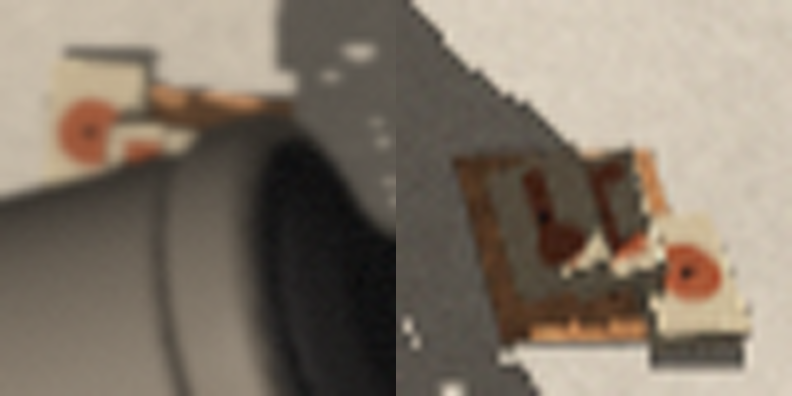

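move_arm(
  rows=[
    [0, -45, 0, 0, -0.2],
    [0, -45, 0, 0, -0.2],
    [0, -45, 0, 0, -0.2],
    [0, -45, 0, 0, -0.2],
    [0, -45, 0, 0, -0.2],
    [0, 0, 0, 0, -0.2],
  ],
)

```text
time: 67.9
tool_pos: [0.4429, -0.0375, 0.1527]
tool_rot: [3.14, -0.001, -0.1]
contact_force: [-0.4, -0.1, 0.5]
opening: 0.0552
grip_force: 0.0
```

```bash
cat >> h.py <<'E'
def amap(im,u0,u1,v0,v1):
    hsv=cv2.cvtColor(im,cv2.COLOR_RGB2HSV)
    print("     "+"".join(str(u//10%10) if u%10==0 else str(u%10) for u in range(u0,u1)))
    for v in range(v0,v1):
        l=""
        for u in range(u0,u1):
            h,s,x=[int(q) for q in hsv[v,u]]
            l+= "#" if x<45 else ("T" if s>150 and h<10 else ("c" if s>115 else ("." if x>150 and s>45 else ("," if x>150 else ("-" if s>45 else "_")))))
        print(v,l)
E
python3 - <<'E'
from h import *
im=vision.read_camera("scene");t=vision.read_camera("top");np.save("pics/sc11.npy",im);np.save("pics/top11.npy",t)
print(monitor.observe()["tool_pos"])
amap(t,138,195,195,245)
u,v=[int(q) for q in w2p("scene",[.482,.351,.03])];print(u,v)
amap(im,u-25,u+25,v-22,v+25)
E
```

```text
[ 0.44222572 -0.03387975  0.1524548 ]
     894123456789512345678961234567897123456789812345678991234
195 ,,,,,,,,,,,,,,,,,,,,,,,,,,,,,,,,,,,,,,,,,,,,,,,,,,,______
196 ,,,,,,,,,,,,,,,,,,,,,,,,,,,,,,,,,,,,,,,,,,,,,,,,,,_______
197 ,,,,,,,,,,,,_____________,,,,,,,,,,,,,,,,,,,,,,,,,_______
198 ,,,,,,,,,,,,--------______,,,,,,,,,,,,,,,,,,,,,,,,_______
199 ,,,,,,,,,,........------__,,,,,,,,,,,,,,,,,,,,,,,,_______
200 ,,,,,,,,,..............--_,,,,,,,,,,,,,,,,,,,,,,,,_______
201 ,,,,,,,,,...............-_,,,,,,,,,,,,,,,,,,,,,,,,_______
202 ,,,,,,,,,...............---..,,,,,,,,,,,,,,,,,,,,,_______
203 ,,,,,,,,,...............--....---......,,,,,,,,,,,_______
204 ,,,,,,,,,..............--cccccc--........-----.,,,_______
205 ,,,,,,,,,.....ccc......--cccccccccccccccccccc..,,,_______
206 ,,,,,,,,,....cTTTcc..----ccccccccccccccccccccc..,,_______
207 ,,,,,,,,,...cTTTTTcc-----cccccccccccccccccccc..,,,_______
208 ,,,,,,,,,..ccTTTTTc---------ccccccccccccccccc..,,,_______
209 ,,,,,,,,,..cTTTTTc........-------------cccccc..,,,_______
210 ,,,,,,,,...cTTTTTc..................------ccc..,,,_______
211 ,,,
[... 4049 characters left out ...]
,,cccc---c-c----cccc--.-..cccc....,,,,,,
193 ________,,,,cccccccccccccccccc--............,,,,,,
194 ________,,,,-ccccccccccccccccc---............,,,,,
195 _________,,,.cccccccccccccccccc--............,,,,,
196 _____-____,,,ccccccccccccccccccc-............,,,,,
197 -_________,,,ccccccccccccccccccc------------,,,,,,
198 -__________,,---------_----_-___-----------_,,,,,,
199 ____________,,_,,,,,,,,,,,,,,,,,--_-__--____,,,,,,
200 ____________,,,,,,,,,,,,,,,,,,,,____________,,,,,,
201 ____________,,,,,,,,,,,,,,,,,,,,_,__________,,,,,,
202 -____________,,,,,,,,,,,,,,,,,,,,,,,,,,,,,,,,,,,,,
203 _____________,,,,,,,,,,,,,,,,,,,,,,,,,,,,,,,,,,,,,
204 _____________,,,,,,,,,,,,,,,,,,,,,,,,,,,,,,,,,,,,,
```

```bash
python3 - <<'E'
from h import *
t=np.load("pics/top11.npy");im=np.load("pics/sc11.npy")
def pk(I,u0,u1,v0,v1):
    g=cv2.cvtColor(I,cv2.COLOR_RGB2GRAY).astype(int)[v0:v1,u0:u1];print(g)
print("rim");pk(t,166,176,214,226);print("handle");pk(t,149,159,205,215);print("base");pk(t,158,168,215,226)
print("scene rim");pk(im,440,456,178,188);print("scene handle");pk(im,458,472,185,194);print("scene base");pk(im,450,458,177,186)
for n,u,v,z in(("rim",170.5,220,.034),("base",162.5,219.8,.028),("handle",153.3,209.8,.016)):print(n,p2w("top",u,v,z).round(4))
E
```

```text
rim
[[153 141 112 101 104 108 107 108 121 144]
 [154 140 113 101 109 118 120 117 124 143]
 [158 146 124 105 109 119 123 122 131 149]
 [162 156 141 121 114 115 119 126 142 156]
 [162 161 155 142 126 113 111 127 148 159]
 [164 162 159 151 128 104 103 127 150 159]
 [163 162 160 151 124  90  92 127 153 161]
 [162 161 161 149 120  87  93 131 156 162]
 [160 162 160 147 121  98 106 135 157 162]
 [162 162 159 144 118 103 113 139 158 162]
 [162 162 158 142 115 105 119 143 158 161]
 [163 161 157 141 114 106 123 148 159 161]]
handle
[[171 160 145 132 128 131 137 148 162 167]
 [161 139 121 111 111 110 114 122 133 135]
 [145 122 110 107 107 107 107 106 104  98]
 [131 113 107 103 101 101 104 108 106 102]
 [122 108 103  94  85  90 104 120 137 147]
 [119 107 102  93  83  90 108 130 152 162]
 [125 107 103 101  98 103 112 136 156 152]
 [136 116 107 103 103 105 113 144 161 149]
 [156 135 116 107 105 107 114 142 160 147]
 [170 157 140 128 120 121 124 142 159 155]]
base
[[165 159 154 143 123 115 129 147 154 140]
 [169 169 165 148 123 114 134 152 158 146]
 [170 170 165 148 121 116 139 157 162 156]
 [170 1
[... 1275 characters left out ...]
70  66  65  93 104  45  78 102 106 106 175 163 195]
 [ 64  70  69  59 106 103  89 105 105 102 110 171 189 193]
 [ 54  63  74  67 132 111 107 108 105 109 131 186 186 193]
 [ 60  58 142 128 174 150 135 132 132 141 173 185 183 199]
 [ 54  63 183 189 185 187 171 173 174 186 185 185 188 202]]
scene base
[[175 170 110 106 114 116 138 185]
 [174 187 115 104 142 155 184 184]
 [175 174 125  99 133 181 184 185]
 [170 174 166  96 113 185 182 184]
 [171 173 181 104  95 172 181 183]
 [168 172 172 117  91 142 184 180]
 [140 162 171 161 105 129 180 183]
 [ 95 123 176 173 107 107 162 163]
 [ 94 103 172 172 114 124 120 102]]
rim [0.4824 0.3296 0.034 ]
base [0.4829 0.3523 0.028 ]
handle [0.5088 0.3816 0.016 ]
```

```bash
python3 - <<'E'
from h import *
from scipy.optimize import least_squares
for n,a,b in(("rim",(171.4,220.6),(446.1,181.9)),("handle",(153.1,209.6),(464.2,188.9))):
    r=least_squares(lambda p:np.r_[w2p("top",p)-a,w2p("scene",p)-b],[.48,.35,.03]);print(n,r.x.round(4),r.fun.round(2))
for z in(.016,.022,.028):print("base",z,p2w("top",162.5,219.9,z).round(4))
t=cv2.cvtColor(np.load("pics/top11.npy"),cv2.COLOR_RGB2GRAY).astype(int)
print(t[199:236:1,161:184])
E
```

```text
rim [0.4808 0.3299 0.0267] [ 0.06  0.02  0.08 -0.01]
handle [0.5092 0.3807 0.0189] [ 0.11  0.03  0.13 -0.02]
base 0.016 [0.4827 0.3572 0.016 ]
base 0.022 [0.4826 0.3548 0.022 ]
base 0.028 [0.4826 0.3523 0.028 ]
[[104 100 131 165 182 185 186 186 186 186 186 187 189 190 191 191 188 188
  188 188 187 185 181]
 [135 110 138 171 182 183 185 186 186 187 188 188 187 188 190 189 188 187
  189 190 187 186 183]
 [149 112 131 163 176 183 184 183 184 185 186 186 185 185 185 187 186 186
  187 188 187 184 183]
 [149 110 113 135 156 171 172 171 171 171 174 178 182 183 185 185 185 186
  187 187 185 181 181]
 [144 113 120 133 139 140 136 127 124 129 145 164 174 178 176 176 174 172
  173 172 171 170 172]
 [133 108 115 125 130 129 121 101  87 104 127 146 154 156 153 150 145 137
  131 131 130 129 137]
 [123  92  90 105 117 121 111  87  75  79  94 102 114 125 137 146 146 138
  133 133 129 125 130]
 [105  78  70  80  88  93  87  75  70  69  70  73  80  92 113 135 142 143
  142 141 139 135 134]
 [ 82  71  64  66  71  73  74  70  68  68  67  68  69  73  83  99 118 133
  137 139 138 135 134]
 [103 101  98  8
[... 2000 characters left out ...]
123 130 141 161 181]
 [152 138 142 159 164 162 161 158 147 134 134 146 159 161 161 158 135 117
  123 131 146 167 184]
 [149 141 145 156 161 161 162 161 157 154 154 159 162 162 163 159 142 126
  131 136 150 173 183]
 [144 142 145 149 150 154 156 158 160 157 157 162 164 159 158 158 148 137
  139 139 154 175 184]
 [148 146 143 138 138 143 144 148 152 151 150 150 150 145 144 143 139 140
  144 141 152 175 183]
 [148 147 138 129 130 137 139 142 143 143 145 146 144 138 137 138 135 139
  140 139 151 177 184]
 [140 142 138 132 133 139 142 143 143 142 144 146 143 138 135 135 134 136
  135 132 146 177 186]
 [134 141 146 144 143 144 143 141 143 141 140 139 137 136 135 133 133 134
  133 132 148 177 184]]
```

move_arm(
  rows=[
    [3.5, 32.6, 0, 0.143, -0.6],
    [3.5, 32.6, 0, 0.143, -0.6],
    [3.5, 32.6, 0, 0.143, -0.6],
    [3.5, 32.6, 0, 0.143, -0.6],
    [3.5, 32.6, 0, 0.143, -0.6],
    [3.5, 32.6, 0, 0.143, -0.6],
    [3.5, 32.6, 0, 0.143, -0.6],
    [3.5, 32.6, 0, 0.143, -0.6],
    [3.5, 32.6, 0, 0.143, -0.6],
    [3.5, 32.6, 0, 0.143, -0.6],
    [3.5, 32.6, 0, 0.143, -0.6],
    [0, 0, -50, 0, -0.6],
  ],
)

```text
time: 69.2
tool_pos: [0.483, 0.3333, 0.1077]
tool_rot: [3.129, -0.01, 1.488]
contact_force: [1.8, 0.2, -0.5]
opening: 0.0732
grip_force: 0.0
```

move_arm(
  rows=[
    [0, 0, -20, 0, -0.6],
    [0, 0, 0, 0, -0.6],
    [0, 0, 0, 0, -0.6],
  ],
)

```text
time: 69.5
tool_pos: [0.4795, 0.3265, 0.0829]
tool_rot: [3.141, -0.0, 1.479]
contact_force: [1.0, 0.6, -0.1]
opening: 0.0738
grip_force: 0.0
```

move_arm(
  newtons=20,
  rows=[
    [1.5, -1.5, -30, 0, -0.6],
    [0, 0, -25, 0, -0.6],
    [0, 0, -12, 0, -0.6],
    [0, 0, -5, 0, -0.6],
    [0, 0, 0, 0, -0.6],
    [0, 0, 0, 0, -0.3],
    [0, 0, 0, 0, -0.1],
    [0, 0, 0, 0, 1],
    [0, 0, 0, 0, 1],
    [0, 0, 0, 0, 1],
    [0, 0, 0, 0, 1],
  ],
)

```text
time: 70.6
tool_pos: [0.4821, 0.3235, 0.0112]
tool_rot: [3.14, -0.001, 1.477]
contact_force: [-0.5, 0.5, 5.8]
opening: 0.0554
grip_force: 20.0
```

move_arm(
  rows=[
    [0, 0, 3, 0, 1],
    [0, 0, 10, 0, 1],
    [0, 0, 20, 0, 1],
    [0, 0, 25, 0, 1],
    [0, 0, 0, 0, 1],
  ],
)

```text
time: 71.1
tool_pos: [0.4835, 0.3242, 0.0721]
tool_rot: [3.136, -0.003, 1.477]
contact_force: [0.2, -0.5, -0.6]
opening: 0.0559
grip_force: 20.0
```

```bash
python3 - <<'E'
from h import *
im=vision.read_camera("scene")
s=monitor.observe();print(s["tool_pos"],s["tool_rot"],s["opening"],s["contact_force"])
amap(im,428,480,150,202)
E
```

```text
[0.48250562 0.32380667 0.07033996] [ 3.13836621e+00 -1.92799400e-03  1.47705928e+00] 0.05560850489474173 [-0.83980908  0.83047731 -0.80081571]
     8931234567894123456789512345678961234567897123456789
150 ___________,,,__-_#######_----_###########__--_,,,,,
151 ____________,,,,,_##_-_##____-_###########--__,,,,,,
152 _____________,,,,,###_-###--_-###########_---_,,,,,,
153 _______-______,,,,###_-_##_-__#####-#####____,,,,,,,
154 _______________,,,_##_--###__###############_,,,,,,,
155 ________________,,_###--#####################,,,,,,,
156 ___________________##########################_,,,,,,
157 _______________-____##############_-__#######_,,,,,,
158 ___________________###########_____,,,_-c#####,,,,,,
159 ______________-____###########,,,,,,,,,-cc####_,,,,,
160 _________________-_######_####_,,,,,,,,.cc####_,,,,,
161 _________________-#######,_###_,,,,,,,,.ccc####,,,,,
162 __________________######_,_####,,_______-cc####_,,,,
163 _________________########################cc#####,,,,
164 ___-____________-########################ccc####_,,,
165 _________________#--####################
[... 1364 characters left out ...]
##TTT--_________
190 ___________-cccccccccc-----------cTTTTTTT--_________
191 ___________-cccccccccc------------cTcTTTc--_________
192 ___________-ccccccccccc----ccc------ccc-----________
193 ____________cccccccccccccccccc---------------_____-_
194 ____________-cccccccccccccccccc-------------________
195 ____________-cccccccccccccccccc--------------_______
196 ____________-ccccccccccccccccccc-------------_______
197 _____________ccccccccccccccc-----------------____,,,
198 _____________------------------_------------_____,,,
199 ________________________________--__-_-_______,,,,,,
200 ________________-_____________________________,,,,,,
201 ____________________________________________,,,,,,,,
```

move_arm(
  rows=[
    [-6, -35, 0, 0, 1],
    [-6, -36, 0, 0, 1],
    [0, 0, -35, 0, 1],
    [0, 0, -20, 0, 1],
    [0, 0, -7, 0, 1],
    [0, 0, -3, 0, 1],
    [0, 0, 0, 0, 1],
    [0, 0, 0, 0, 0],
    [0, 0, 0, 0, -0.4],
    [0, 0, 0, 0, -0.6],
    [0, 0, 0, 0, -0.6],
  ],
)

```text
time: 72.25
tool_pos: [0.4695, 0.2523, 0.0032]
tool_rot: [-3.141, 0.0, 1.477]
contact_force: [1.5, -0.5, 0.2]
opening: 0.072
grip_force: 0.0
```

move_arm(
  rows=[
    [0, 0, 10, 0, -0.6],
    [0, 0, 40, 0, -0.6],
    [0, 0, 30, 0, -0.6],
    [4, 32, 0, 0, -0.6],
    [4, 32, 0, 0, -0.6],
    [4, 33, 0, 0, -0.6],
    [0, 0, 0, 0, -0.6],
    [0, 0, 0, 0, -0.6],
  ],
)

```text
time: 73.05
tool_pos: [0.4812, 0.3495, 0.0836]
tool_rot: [3.142, 0.0, 1.478]
contact_force: [-0.5, -0.5, 0.4]
opening: 0.0735
grip_force: 0.0
```

```bash
python3 - <<'E'
from h import *
im=vision.read_camera("scene")
s=monitor.observe();print(s["tool_pos"],s["tool_rot"],s["opening"],s["contact_force"])
amap(im,408,480,168,202)
E
```

```text
[0.48120248 0.34880081 0.08352785] [-3.14123670e+00  6.79960872e-04  1.47741966e+00] 0.07375288899847457 [-0.22388226 -0.24235912  0.07984324]
     891123456789212345678931234567894123456789512345678961234567897123456789
168 ,,,,,,,,,,,,,,,,,,,,,,_____________________________#####################
169 ,,,,,,,,,,,,,,,,,,,,,,_____________________________#####################
170 ,,,,,,,,,,,,,,,,,,,,,,,_____________________________####c###############
171 ,,,,,,,,,,,,,,,,,,,,,,,,,,__________________________###cc###############
172 ,,,,,,,,,,,,,,,,,,,,,,,,,,,_________________________###c__##############
173 ,,,,,,,,,,,,,,,,,,,,,,,,,,,_____-__-_-_--------_-----##c_-##############
174 ,,,,,,,,,,,,,,,,,,,,,,,,,,,-----------------------c--__-_-##############
175 ,,,,,,,,,,,,,,,,,,,,,,,,,,,-ccccccccccccc------c--cc--______#####--__-_-
176 ,,,,,,,,,,,,,,,,,,,,,,,,,,,-cccccccccc------ccTTc--cc__--_--_____-_-_---
177 ,,,,,,,,,,...........,,,,,,_cccccccccc----cTcTccc--c--__--___----__---_-
178 ,,,,,,,,,-...........,,,,,,,-ccccccccc----TTTcc----------____-_--------_
179 ,,,,,,,,,-.....TT....-,,,,__
[... 1038 characters left out ...]
_______
193 ,,,,,,______------------________-cccccccccc-ccccccc-------------________
194 ,,,,,_______-___________________-cccccccccccccccccc--------------______,
195 ,,,_____________________________-cccccccccccccccccc--------------_____,,
196 ,,______________________________-cccccccccccccccccc--------------__,,,,,
197 _____________________________-___cccccccccccccccc----------------,_,,,,,
198 _________________________________-------------------------------_,,,,,,,
199 ____________________________________________________----_-_-_____,,,,,,,
200 _________________________________________________________________,,,,,,,
201 ,_________________-__________________________-____________-_______,,,,,,
```

move_arm(
  rows=[
    [0, 0, -30, 0, -0.6],
    [0, 0, -25, 0, -0.6],
    [0, 0, -12, 0, -0.6],
    [0, 0, -5, 0, -0.6],
    [0, 0, 0, 0, -0.6],
    [0, 0, 0, 0, -0.3],
    [0, 0, 0, 0, -0.1],
    [0, 0, 0, 0, 1],
    [0, 0, 0, 0, 1],
    [0, 0, 0, 0, 1],
    [0, 0, 0, 0, 1],
  ],
)

```text
time: 74.2
tool_pos: [0.4821, 0.3496, 0.0122]
tool_rot: [3.14, -0.001, 1.477]
contact_force: [-0.3, 0.2, 6.1]
opening: 0.0556
grip_force: 20.0
```

move_arm(
  rows=[
    [0, 0, 3, 0, 1],
    [0, 0, 10, 0, 1],
    [0, 0, 30, 0, 1],
    [0, 0, 30, 0, 1],
    [0, 0, 20, 0, 1],
    [0, 0, 0, 0, 1],
  ],
)

```text
time: 74.8
tool_pos: [0.4831, 0.3502, 0.108]
tool_rot: [3.136, -0.004, 1.477]
contact_force: [-0.1, 0.2, -0.7]
opening: 0.0554
grip_force: 20.0
```

```bash
python3 - <<'E'
from h import *
im=vision.read_camera("scene")
s=monitor.observe();print(s["tool_pos"],s["tool_rot"],s["opening"],s["contact_force"])
amap(im,432,478,172,202)
E
```

```text
[0.48211219 0.34961152 0.10588261] [ 3.13911865e+00 -1.58484052e-03  1.47704821e+00] 0.0556366304992917 [-0.02015756  0.58026909 -0.90736619]
     2345678941234567895123456789612345678971234567
172 ,____________________________-______-____-_-_-
173 ,,____________---------------_____-_-___------
174 ,,_-------------c-----cccccc--____---__----___
175 ,,_-cccccccccccccccccccccccc-_____-___-_-__,,,
176 ,,_-ccccccccccccccccccccccccc______________,,,
177 ,,_-ccccccccccccccccccccccccc-______________,,
178 ____-cccccccccccccccccccccccc-_______________,
179 ____-cccccccccccccccccccccccc-_______________,
180 ____-ccccccccccccccccccccccccc-_______________
181 _____ccccccccccccccccccccccccc-_--____________
182 _____cccccccccccccccccccc-----------__________
183 -____-cccccccccccccccccc------------__________
184 _____-cccccccccccccccccc------------__________
185 ______ccccccccccccccccc--------------_________
186 ___-__-ccccccccccccccccc-----ccTTc----________
187 ______-ccccccccccccccccc-----TTTTTcc--_______-
188 ______-cccccccccccccccccc---cTTTTTTcc-________
189 _______cccccccccccccccccc---cTTT#cTTT--_______
190 -______-ccccccccccccccccc----cTTTTTTT--_-_____
191 -______-ccccccccccccccccc-----cTTTTTc--_______
192 _______-cccccccccccccccccc-----ccccc----_____,
193 ________-ccccccccccccccccc--------------____,,
194 ________-ccccccccccccccccc---------------___,,
195 ________-cccccccccccccccccc--------------__,,,
196 ________-cccccccccccccccccc--------------__,,,
197 _________ccccccccc-cccccc----------------__,,,
198 _________-------------------------------____,,
199 _____________________________-----__________,,
200 ________________________________-____________,
201 _____________________________________________,
```

move_arm(
  rows=[
    [0, 32, 0, 0, 1],
    [0, 32, 0, 0, 1],
    [0, 32, 0, 0, 1],
    [0, 29, 0, 0, 1],
    [0, 0, -40, 0, 1],
    [0, 0, -40, 0, 1],
    [0, 0, -14, 0, 1],
    [0, 0, -7, 0, 1],
    [0, 0, 0, 0, 1],
    [0, 0, 0, 0, 0],
    [0, 0, 0, 0, -0.4],
    [0, 0, 0, 0, -0.6],
  ],
)

```text
time: 76.05
tool_pos: [0.4818, 0.4741, 0.0036]
tool_rot: [3.141, -0.0, 1.477]
contact_force: [0.3, 0.2, 0.8]
opening: 0.0676
grip_force: 0.0
```

move_arm(
  rows=[
    [0, 0, 0, 0, -0.6],
    [0, 0, 10, 0, -0.6],
    [0, 0, 35, 0, -0.6],
    [0, 0, 35, 0, -0.6],
    [13, -30, 0, 0, -0.6],
    [13, -30, 0, 0, -0.6],
    [0, -30, 0, 0, -0.6],
    [0, 0, 0, 0, -0.6],
    [0, 0, 0, 0, -0.6],
  ],
)

```text
time: 76.95
tool_pos: [0.508, 0.3842, 0.0845]
tool_rot: [3.141, -0.001, 1.476]
contact_force: [0.4, 0.9, 0.8]
opening: 0.0738
grip_force: 0.0
```

```bash
python3 - <<'E'
from h import *
im=vision.read_camera("scene")
s=monitor.observe();print(s["tool_pos"],s["tool_rot"],s["opening"],s["contact_force"])
amap(im,418,505,174,200)
E
```

```text
[0.50786752 0.38487168 0.08425921] [ 3.14055904e+00 -1.08809524e-03  1.47669270e+00] 0.07313425572464416 [-1.36457953  0.73025397  0.45017173]
     892123456789312345678941234567895123456789612345678971234567898123456789912345678901234
174 ,,,,,,,,,,,,,,,,,,...cc-------------cccccc-______________##############################
175 ,,,,,,,,,,,,,,,,,-cccccccccccccccccccccccc-______________##############################
176 ,,,,,,,,,,,,,,,,,-ccccccccccccccccccccccccc______________##############################
177 ...........,,,,,,,ccccccccccccccccccccccccc-______________###cc########################
178 ...........,,,,,,,ccccccccccccccccccccccccc-______________##cc-_#######################
179 .....TT.....,,,,,,-cccccccccccccccccccccccc-______________##cc_-#######################
180 .....TT.....,,,,,,.ccccccccccccccccccccccccc-_______________---__######################
181 -....TTc....,,,,,,,ccccccccccccccccccccccccc--_--___________-____####################_#
182 -....cTc....,,,,,,,-ccccccccccccccccccc-----------___-_____---___-_-_-___-_____---_-__-
183 -.....TT.....,,,,,_-cccccccccccc
[... 827 characters left out ...]
ccccccccc------ccc-----_______________,,,,,,,,,,,,,,,,,,
193 ,,------------________-ccccccccccccccccc--------------______________,,,,,,,,,,,,,,,,,,,
194 ,,__-_________________-cccccccccccccccccc--------------________-____,,,,,,,,,,,,,,,,,,,
195 ,,____________________-cccccccccccccccccc--------------______________,,,,,,,,,,,,,,,,,,
196 ,_____-_______________-cccccccccccccccccc--------------_____________,,,,,,,,,,,,,,,,,,,
197 _______________________-ccccccccccc--cc----------------_____________,,,,,,,,,,,,,,,,,,,
198 _______________________-------------------------------______________,,,,,,,,,,,,,,,,,,,
199 __________________________________________-----__________-___________,,,,,,,,,,,,,,,,,,
```

move_arm(
  newtons=20,
  rows=[
    [1, -3.5, 0, 0, -0.45],
    [0, 0, -30, 0, -0.45],
    [0, 0, -25, 0, -0.45],
    [0, 0, -15, 0, -0.45],
    [0, 0, -5, 0, -0.45],
    [0, 0, 0, 0, -0.45],
    [0, 0, 0, 0, -0.2],
    [0, 0, 0, 0, 1],
    [0, 0, 0, 0, 1],
    [0, 0, 0, 0, 1],
    [0, 0, 0, 0, 1],
  ],
)

```text
time: 78.1
tool_pos: [0.5093, 0.3813, 0.0097]
tool_rot: [3.14, -0.002, 1.477]
contact_force: [-0.2, -0.5, 6.0]
opening: 0.0558
grip_force: 19.9
```

move_arm(
  rows=[
    [0, 0, 4, 0, 1],
    [0, 0, 10, 0, 1],
    [-13.5, -15, 0, 0, 1],
    [-13.8, -15, 0, 0, 1],
    [0, 0, 0, 0, 1],
    [0, 0, -9, 0, 1],
    [0, 0, -5, 0, 1],
    [0, 0, 0, 0, 1],
    [0, 0, 0, 0, 0],
    [0, 0, 0, 0, -0.4],
    [0, 0, 0, 0, -0.4],
    [0, 0, 10, 0, -0.4],
  ],
)

```text
time: 79.3
tool_pos: [0.4802, 0.3502, 0.0172]
tool_rot: [-3.139, 0.002, 1.477]
contact_force: [0.7, -0.2, 0.7]
opening: 0.0637
grip_force: 0.0
```

move_arm(
  rows=[
    [0, 0, 30, 0, -0.4],
    [0, 0, 10, -0.143, -0.2],
    [0, 0, 0, -0.143, -0.2],
    [0, 0, 0, -0.143, -0.2],
    [0, 0, 0, -0.143, -0.2],
    [0, 0, 0, -0.143, -0.2],
    [0, 0, 0, -0.143, -0.2],
    [0, 0, 0, -0.143, -0.2],
    [0, 0, 0, -0.143, -0.2],
    [0, 0, 0, -0.143, -0.2],
    [0, 0, 0, -0.143, -0.2],
    [0, 0, 0, -0.141, -0.2],
  ],
)

```text
time: 80.5
tool_pos: [0.4813, 0.3508, 0.0591]
tool_rot: [-3.141, -0.0, -0.1]
contact_force: [0.7, 0.1, -0.8]
opening: 0.0554
grip_force: 0.0
```

move_arm(
  newtons=15,
  rows=[
    [0, 0, 0, 0, -0.2],
    [0, 0, -25, 0, -0.2],
    [0, 0, -18, 0, -0.2],
    [0, 0, -7, 0, -0.2],
    [0, 0, 0, 0, -0.2],
    [0, 0, 0, 0, 0.1],
    [0, 0, 0, 0, 0.2],
    [0, 0, 0, 0, 1],
    [0, 0, 0, 0, 1],
    [0, 0, 0, 0, 1],
    [0, 0, 0, 0, 1],
  ],
)

```text
time: 81.6
tool_pos: [0.4818, 0.3511, 0.0094]
tool_rot: [-3.141, -0.001, -0.094]
contact_force: [-0.5, -1.5, 6.3]
opening: 0.0358
grip_force: 14.9
```

move_arm(
  rows=[
    [0, 0, 0, 0, 0.1],
    [0, 0, 0, 0, -0.2],
    [0, 0, 0, 0, -0.2],
    [0, 0, 10, 0, -0.2],
    [0, 0, 35, 0, -0.2],
    [0, 0, 40, 0, -0.2],
    [-40, -10, 20, 0, -0.2],
    [-40, -40, 0, 0, -0.2],
    [0, -45, 0, 0, -0.2],
    [0, -45, 0, 0, -0.2],
    [0, -45, 0, 0, -0.2],
    [0, 0, 0, 0, -0.2],
  ],
)

```text
time: 82.8
tool_pos: [0.4057, 0.1665, 0.1141]
tool_rot: [3.14, 0.0, -0.099]
contact_force: [-0.1, -0.0, -0.3]
opening: 0.0553
grip_force: 0.0
```

```bash
python3 - <<'E'
from h import *
im=vision.read_camera("scene");t=vision.read_camera("top");np.save("pics/top12.npy",t);np.save("pics/sc12.npy",im)
s=monitor.observe();print(s["tool_pos"],s["tool_rot"],s["time"])
amap(t,105,215,200,236)
amap(im,418,505,174,200)
E
```

```text
[0.40637408 0.16983643 0.11419225] [-3.14102889e+00 -1.08460563e-03 -9.67393949e-02] 82.9
     56789112345678921234567893123456789412345678951234567896123456789712345678981234567899123456789012345678911234
200 ,,,,,,,,,,,,,,,,,,,,,,,,,,,,,,,,,,,,,,,,,,,,,,,,,,,,,,,,,,,,,,,,,,,,,,,,,,,,,,,,,,,,,,,,______________________
201 ,,,,,,,,,,,,,,,,,,,,,,,,,,,,,,,,,,,,,,,,,,,,,,,,,...,,,,,,,,,,,,,,,,,,,,,,,,,,,,,,,,,,,_______________________
202 ,,,,,,,,,,,,,,,,,,,,,,,,,,,,,,,,,,,,,,,,,,,,,,,,.......--.-..,,,,,,,,,,,,,,,,,,,,,,,__________________________
203 ,,,,,,,,,,,,,,,,,,,,,,,,,,,,,,,,,,,,,,,,,,,,,,,,..ccccccccc.....--......,,,,,,,,,_____________________________
204 ,,,,,,,,,,,,,,,,,,,,,,,,,,,,,,,,,,,,,,,,,,,,,,,,..cccccccccccccccc.......----_________________________________
205 ,,,,,,,,,,,,,,,,,,,,,,,,,,,,,,,,,,,,,,,,,,,,,,,,..ccccccccccccccccccccccccc------_____________________________
206 ,,,,,,,,,,,,,,,,,,,,,,,,,,,,,,,,,,,,,,,,,,,,,,,,..cccccccccccccccccccccccccccc---_____________________________
207 ,,,,,,,,_______,,,,,,,,,,,,,,,,,,,,,,,,,,,,,,,,...cccccccccccccccccccccccccccc--_____
[... 5030 characters left out ...]
----------ccccccc,,,,,,,,,,,,,,,,,,,,,,,,,,,,,,,,,,,,,,,
193 __-----------_________-cccccccc-cccccccccccccccc,,,,,,,,,,,,,,,,,,,,,,,,,,,,,,,,,,,,,,,
194 ___-__________________-ccccccccccccccccccccccccc.,,,,,,,,,,,,,,,,,,,,,,,,,,,,,,,,,,,,,,
195 ___________________-__-ccccccccccccccccccccccccc.,,,,,,,,,,,,,,,,,,,,,,,,,,,,,,,,,,,,,,
196 ______________________-cccccccccccccccccccccccccc,,,,,,,,,,,,,,,,,,,,,,,,,,,,,,,,,,,,,,
197 ________________-______-cccccccccccccccccccccc...,,,,,,,,,,,,,,,,,,,,,,,,,,,,,,,,,,,,,,
198 _______________________---------------________,,,,,,,,,,,,,,,,,,,,,,,,,,,,,,,,,,,,,,,,,
199 __________________________,,,,,,,,,,,,,,,,,,,,,,,,,,,,,,,,,,,,,,,,,,,,,,,,,,,,,,,,,,,,,
```

```bash
python3 - <<'E'
from h import *
t=cv2.cvtColor(np.load("pics/top12.npy"),cv2.COLOR_RGB2GRAY).astype(int)
print(t[219:229,193:203]);print(t[216:224,110:120]);print(t[216:224,160:171])
for n,u,v,z in(("rim",197.5,224,.012),("base",114.8,220,.012),("handle",164.7,219.8,.016)):print(n,p2w("top",u,v,z).round(4))
s=np.load("pics/sc12.npy");g=cv2.cvtColor(s,cv2.COLOR_RGB2GRAY).astype(int);print(g[180:187,420:428]);print(g[176:184,486:498])
E
```

```text
[[77 60 51 50 50 50 53 62 77 86]
 [80 67 54 52 51 50 56 68 79 85]
 [84 74 62 56 50 53 60 73 83 88]
 [86 83 75 64 54 55 66 78 86 89]
 [87 86 82 69 55 53 67 80 85 87]
 [85 86 82 67 49 50 69 83 86 86]
 [87 85 79 64 46 52 71 85 86 89]
 [86 85 79 66 52 56 72 85 85 87]
 [87 85 78 65 53 58 75 85 88 88]
 [86 85 76 60 53 62 76 86 88 88]]
[[175 172 169 154 128 112 117 141 162 169]
 [174 174 170 152 126 111 121 148 168 174]
 [175 174 171 152 120 105 118 149 170 175]
 [176 175 168 145 109  91 110 145 169 174]
 [176 174 166 137  98  87 115 148 170 175]
 [174 172 162 139 110 104 129 157 173 175]
 [175 173 163 137 113 111 133 158 173 174]
 [172 171 158 131 110 114 140 166 174 174]]
[[136  93  67  59  55  55  55  60  67  79  85]
 [132  86  57  51  51  50  50  52  59  72  82]
 [103  68  54  49  49  48  47  49  54  63  76]
 [ 76  55  50  49  47  43  47  49  50  57  70]
 [ 66  53  49  44  44  40  46  49  49  56  70]
 [ 67  54  49  47  45  45  48  48  51  58  73]
 [ 70  59  49  50  50  48  50  49  53  65  76]
 [ 75  62  53  49  49  50  49  52  62  72  81]]
rim [0.4721 0.2679 0.012 ]
base [0.4823 0.4823 0.012 ]
handle [0.4829 0.3515 0.016 ]
[[74 76 72 41 38 56 75 76]
 [78 77 75 44 43 56 78 77]
 [78 74 74 54 45 43 79 77]
 [74 79 77 62 40 36 69 76]
 [73 76 78 67 30 33 55 77]
 [77 73 79 78 45 44 52 71]
 [78 77 75 76 51 40 42 45]]
[[186 185 162 113 102 116 157 174 173 187 199 202]
 [183 188 186 161 108 100 132 187 187 187 204 199]
 [190 188 188 186 121  85  87 178 186 183 204 180]
 [182 186 187 187 144  52  80 160 185 185 185 155]
 [143 186 184 184 158  89 105 135 184 184 183 188]
 [ 85 186 184 186 186 122 110 108 174 186 187 186]
 [ 70 169 186 187 174 137 113 128 139 166 165 175]
 [ 76 109 184 187 139 103 120 138 115 105 106 138]]
```

move_arm(
  rows=[
    [5.7, 8.9, 0, 0.143, -0.5],
    [5.7, 8.9, 0, 0.143, -0.5],
    [5.7, 8.9, 0, 0.143, -0.5],
    [5.7, 8.9, 0, 0.143, -0.5],
    [5.7, 8.9, 0, 0.143, -0.5],
    [5.7, 8.9, 0, 0.143, -0.5],
    [5.7, 8.9, 0, 0.143, -0.5],
    [5.7, 8.9, 0, 0.143, -0.5],
    [5.7, 8.9, 0, 0.143, -0.5],
    [5.7, 8.9, 0, 0.143, -0.5],
    [5.7, 8.9, 0, 0.141, -0.5],
    [0, 0, -40, 0, -0.5],
  ],
)

```text
time: 84.1
tool_pos: [0.4727, 0.2727, 0.0775]
tool_rot: [3.131, -0.006, 1.484]
contact_force: [0.4, -0.1, -1.1]
opening: 0.0687
grip_force: 0.0
```

move_arm(
  rows=[
    [0, 0, 0, 0, -0.5],
    [0, 0, 0, 0, -0.5],
  ],
)

```text
time: 84.3
tool_pos: [0.4678, 0.2692, 0.0733]
tool_rot: [-3.14, 0.001, 1.478]
contact_force: [0.1, 0.4, 0.3]
opening: 0.0692
grip_force: 0.0
```

move_arm(
  newtons=25,
  rows=[
    [1.2, -1.3, -30, 0, -0.5],
    [0, 0, -22, 0, -0.5],
    [0, 0, -12, 0, -0.5],
    [0, 0, -5, 0, -0.5],
    [0, 0, 0, 0, -0.5],
    [0, 0, 0, 0, -0.3],
    [0, 0, 0, 0, 1],
    [0, 0, 0, 0, 1],
    [0, 0, 0, 0, 1],
    [0, 0, 0, 0, 1],
  ],
)

```text
time: 85.3
tool_pos: [0.4704, 0.2673, 0.0054]
tool_rot: [3.14, -0.001, 1.477]
contact_force: [-1.3, -0.7, 6.4]
opening: 0.0558
grip_force: 25.0
```

move_arm(
  rows=[
    [0, 0, 5, 0, 1],
    [0, 0, 20, 0, 1],
    [0, 0, 25, 0, 1],
    [4, 27, 0, 0, 1],
    [4, 28, 0, 0, 1],
    [4.8, 28.5, 0, 0, 1],
    [0, 0, 0, 0, 1],
    [0, 0, 0, 0, 1],
    [0, 0, 0, 0, 1],
  ],
)

```text
time: 86.2
tool_pos: [0.4821, 0.3496, 0.0542]
tool_rot: [-3.141, 0.001, 1.477]
contact_force: [-0.0, -0.8, -0.1]
opening: 0.0554
grip_force: 25.0
```

move_arm(
  rows=[
    [0, 1.3, -15, 0, 1],
    [0, 0, -12, 0, 1],
    [0, 0, -4.5, 0, 1],
    [0, 0, -1, 0, 1],
    [0, 0, 0, 0, 1],
    [0, 0, 0, 0, 0],
    [0, 0, 0, 0, -0.4],
    [0, 0, 0, 0, -0.4],
    [0, 0, 10, 0, -0.4],
    [0, 0, 30, 0, -0.4],
    [0, 0, 10, -0.143, -0.2],
    [0, 0, 0, -0.143, -0.2],
  ],
)

```text
time: 87.4
tool_pos: [0.484, 0.3526, 0.075]
tool_rot: [3.138, -0.004, 1.185]
contact_force: [0.3, 0.8, -0.3]
opening: 0.0561
grip_force: 0.0
```

move_arm(
  rows=[
    [0, 0, 0, -0.143, -0.2],
    [0, 0, 0, -0.143, -0.2],
    [0, 0, 0, -0.143, -0.2],
    [0, 0, 0, -0.143, -0.2],
    [0, 0, 0, -0.143, -0.2],
    [0, 0, 0, -0.143, -0.2],
    [0, 0, 0, -0.143, -0.2],
    [0, 0, 0, -0.143, -0.2],
    [0, 0, 0, -0.141, -0.2],
    [0, 0, 0, 0, -0.2],
    [0, 0, 0, 0, -0.2],
  ],
)

```text
time: 88.5
tool_pos: [0.4828, 0.3519, 0.0725]
tool_rot: [-3.141, -0.001, -0.09]
contact_force: [0.3, -0.0, 0.1]
opening: 0.0553
grip_force: 0.0
```

```bash
python3 - <<'E'
from h import *
im=vision.read_camera("scene")
s=monitor.observe();print(s["tool_pos"],s["tool_rot"],s["opening"],s["contact_force"])
amap(im,430,475,165,200)
E
```

```text
[0.48268952 0.35189052 0.07236647] [-3.14140057e+00 -4.11531363e-04 -9.05427529e-02] 0.055122960869837916 [0.08856382 0.51103892 0.20724582]
     312345678941234567895123456789612345678971234
165 ___________--_____-###########_,,,,,,,,######
166 __-_______--___-_-_###########_,,,,,,,_#####_
167 ____________-__--_-##########____,,,,,#####--
168 ,________-_-___-_---____________-__,,_#####-_
169 ,,_______--_________--_______________#####___
170 ,,______________--__---______________#####---
171 ,,,,____________--__--________________###----
172 ,,,,,____________----____________-____###--__
173 ,,,,,,___-__-__-------__------________##_--_,
174 ,,,,,,----------------------cc-_________-___,
175 ,,,,,-ccccccccc-------------cc-______________
176 ,,,,,-ccccccccc------cTc----ccc______________
177 ,,,,,,cccccccc-------cTT-----cc-______-______
178 ,,,,,,-ccccccc--------TT-----cc-_____________
179 ,,,,,,-ccccccc--------cTc----cc-_____________
180 ,,,,,_-ccccccc--------cTT----ccc-____________
181 ,,,,___ccccccc---------TT-----cc-____________
182 ,,_____cccccccc--------TTc----cc-____________
183 ,______-ccccccc--------cTcc---ccc-_____-_-___
184 _______-ccccccc--------cTTTTc--cc--__________
185 ________cccccccc-------cTTTTT--cc-_-_________
186 ________-ccccccc--------cTTTc--ccc-__________
187 ________-ccccccc---------ccc----cc-__________
188 ________-ccccccc----------------cc-__________
189 _________cccccccc---------------ccc__-_______
190 _________-ccccccc--------------cccc-_________
191 _________-ccccccc-------------ccccc-_________
192 _________-ccccccc------------ccccccc_-_______
193 __________-ccccccc--cccccccccccccccc-_____-__
194 ______-___-ccccccccccccccccccccccccc-________
195 __________-ccccccccccccccccccccccccc-________
196 __________-cccccccccccccccccccccccccc__-_____
197 ___________cccccccccccc-ccc-----------_______
198 ___________---------------------_____________
199 ______________-_____________________-________
```

move_arm(
  newtons=12,
  rows=[
    [-0.5, -0.6, -25, -0.003, -0.2],
    [0, 0, -22, 0, -0.2],
    [0, 0, -11, 0, -0.2],
    [0, 0, -4, 0, -0.2],
    [0, 0, 0, 0, -0.1],
    [0, 0, 0, 0, 0.1],
    [0, 0, 0, 0, 0.2],
    [0, 0, 0, 0, 1],
    [0, 0, 0, 0, 1],
    [0, 0, 0, 0, 1],
    [0, 0, 0, 0, 1],
  ],
)

```text
time: 89.65
tool_pos: [0.4826, 0.3515, 0.0109]
tool_rot: [-3.141, -0.001, -0.097]
contact_force: [-0.9, -0.8, 6.3]
opening: 0.0362
grip_force: 12.0
```

move_arm(
  rows=[
    [0, 0, 0, 0, 0.1],
    [0, 0, 0, 0, -0.2],
    [0, 0, 0, 0, -0.2],
    [0, 0, 10, 0, -0.2],
    [0, 0, 30, 0, -0.2],
    [0, 0, 40, 0, -0.2],
    [0, 22, 0, 0.143, -0.5],
    [0, 22, 0, 0.143, -0.5],
    [0, 22, 0, 0.143, -0.5],
    [0, 22, 0, 0.143, -0.5],
    [0, 22, 0, 0.143, -0.5],
    [0, 20.5, 0, 0.143, -0.5],
  ],
)

```text
time: 90.85
tool_pos: [0.482, 0.4827, 0.0906]
tool_rot: [3.141, -0.0, 0.767]
contact_force: [-0.1, 0.2, -0.3]
opening: 0.0689
grip_force: 0.0
```

move_arm(
  rows=[
    [0, 0, 0, 0.143, -0.5],
    [0, 0, 0, 0.143, -0.5],
    [0, 0, 0, 0.143, -0.5],
    [0, 0, 0, 0.143, -0.5],
    [0, 0, -30, 0.143, -0.5],
    [0, 0, 0, 0, -0.5],
    [0, 0, 0, 0, -0.5],
    [0, 0, 0, 0, -0.5],
  ],
)

```text
time: 91.65
tool_pos: [0.4826, 0.4821, 0.0613]
tool_rot: [3.14, -0.001, 1.473]
contact_force: [-0.3, -0.2, 1.3]
opening: 0.069
grip_force: 0.0
```

move_arm(
  newtons=25,
  rows=[
    [-1, 0, -25, 0.004, -0.5],
    [0, 0, -20, 0, -0.5],
    [0, 0, -8, 0, -0.5],
    [0, 0, -4, 0, -0.5],
    [0, 0, 0, 0, -0.5],
    [0, 0, 0, 0, -0.3],
    [0, 0, 0, 0, 1],
    [0, 0, 0, 0, 1],
    [0, 0, 0, 0, 1],
    [0, 0, 0, 0, 1],
  ],
)

```text
time: 92.65
tool_pos: [0.4816, 0.4822, 0.0041]
tool_rot: [3.14, -0.001, 1.48]
contact_force: [-1.1, 0.3, 6.1]
opening: 0.0559
grip_force: 25.0
```

move_arm(
  rows=[
    [0, 0, 5, 0, 1],
    [0, 0, 25, 0, 1],
    [0, 0, 35, 0, 1],
    [0, -32, 0, 0, 1],
    [0, -33, 0, 0, 1],
    [0, -33, 0, 0, 1],
    [0, -32.8, 0, 0, 1],
    [0, 0, 0, 0, 1],
    [0, 0, 0, 0, 1],
    [0, 0, 0, 0, 1],
  ],
)

```text
time: 93.65
tool_pos: [0.4812, 0.3517, 0.068]
tool_rot: [3.141, -0.001, 1.48]
contact_force: [0.0, 0.5, 0.0]
opening: 0.0554
grip_force: 25.0
```

```bash
python3 - <<'E'
from h import *
im=vision.read_camera("scene")
s=monitor.observe();print(s["tool_pos"],s["tool_rot"],s["opening"],s["contact_force"])
amap(im,430,505,166,199)
E
```

```text
[0.48107837 0.35190359 0.06792895] [ 3.14130878e+00 -3.81231585e-04  1.48081973e+00] 0.05566907917706364 [ 0.41203079 -1.96682949 -1.24903204]
     312345678941234567895123456789612345678971234567898123456789912345678901234
166 _-_________________-----TT#######################ccc####_,,,,,,,,,,,,,,,,,,
167 _____-______________----cc###############################_,,,,,,,,,,,,,,,,,
168 ,,__________________------#################################__,,,,,,,,,,,,,,
169 ,,____________-_____-------##################################_,,,,,,,,,,,,,
170 ,,,_________________-------###################################,,,,,,,,,,,,,
171 ,,,,_________________------#####-#############################_,,,,,,,,,,,,
172 ,,,,_________________-------###c-##############################,,,,,,,,,,,,
173 ,,,,,,_______________-------##cc###############################_,,,,,,,,,,,
174 ,,,,,,----------------------T##-###############################_,,,,,,,,,,,
175 ,,,,,-ccccccccc------------cTc-_#_#############################_,,,,,,,,,,,
176 ,,,,,-ccccccccc------T-----cc--___#############################,,,,,,,,,
[... 1063 characters left out ...]
cc--------------cccc-____________________,,,,,,,,,,,,,,,,,,,
191 _________-ccccccc-------------ccccc-___________________,,,,,,,,,,,,,,,,,,,,
192 ______-___cccccccc-----------ccccccc__________________,,,,,,,,,,,,,,,,,,,,,
193 -_________cccccccccccccccccccccccccc-________________,,,,,,,,,,,,,,,,,,,,,,
194 __________-ccccccccccccccccccccccccc-_______--______,,,,,,,,,,,,,,,,,,,,,,,
195 __________-ccccccccccccccccccccccccc-_____________,,,,,,,,,,,,,,,,,,,,,,,,,
196 __________-cccccccccccccccccccccccccc____________,,,,,,,,,,,,,,,,,,,,,,,,,,
197 _______-___-cccccccccccccccc----------_____-___,,,,,,,,,,,,,,,,,,,,,,,,,,,,
198 ___________----------------_----_______________,,,,,,,,,,,,,,,,,,,,,,,,,,,,
```

move_arm(
  rows=[
    [0.9, -0.3, -15, 0, 1],
    [0, 0, -13, 0, 1],
    [0, 0, -6, 0, 1],
    [0, 0, -1, 0, 1],
    [0, 0, -0.5, 0, 1],
    [0, 0, 0, 0, 1],
    [0, 0, 0, 0, 1],
  ],
)

```text
time: 94.4
tool_pos: [0.4821, 0.3507, 0.0326]
tool_rot: [3.141, -0.0, 1.48]
contact_force: [-0.3, 0.6, 0.5]
opening: 0.0555
grip_force: 25.0
```

move_arm(
  newtons=12,
  rows=[
    [0, 0, -0.5, 0, 1],
    [0, 0, 0, 0, 0],
    [0, 0, 0, 0, -0.4],
    [0, 0, 0, 0, -0.4],
    [0, 0, -10, 0, -0.4],
    [0, 0, -10, 0, -0.4],
    [0, 0, 0, 0, -0.3],
    [0, 0, 0, 0, -0.2],
    [0, 0, 0, 0, 1],
    [0, 0, 0, 0, 1],
    [0, 0, 0, 0, 1],
    [0, 0, 0, 0, 1],
  ],
)

```text
time: 95.6
tool_pos: [0.482, 0.3506, 0.0121]
tool_rot: [3.141, -0.0, 1.48]
contact_force: [-0.2, -0.7, -0.3]
opening: 0.056
grip_force: 12.0
```

move_arm(
  rows=[
    [0, 0, 0, 0, 0],
    [0, 0, 0, 0, -0.4],
    [0, 0, 0, 0, -0.4],
    [0, 0, 20, 0, -0.4],
    [0, 0, 40, 0, -0.4],
    [0, 0, 10, -0.143, -0.2],
    [0, 0, 0, -0.143, -0.2],
    [0, 0, 0, -0.143, -0.2],
    [0, 0, 0, -0.143, -0.2],
    [0, 0, 0, -0.143, -0.2],
    [0, 0, 0, -0.143, -0.2],
    [0, 0, 0, -0.143, -0.2],
  ],
)

```text
time: 96.8
tool_pos: [0.4821, 0.3506, 0.0821]
tool_rot: [3.142, -0.0, 0.473]
contact_force: [0.8, -0.4, 0.7]
opening: 0.0551
grip_force: 0.0
```

move_arm(
  rows=[
    [0, 0, 0, -0.143, -0.2],
    [0, 0, 0, -0.143, -0.2],
    [0, 0, 0, -0.143, -0.2],
    [0, 0, 0, -0.143, -0.2],
    [0, 0, 0, 0, -0.2],
    [0, 0, 0, 0, -0.2],
  ],
)

```text
time: 97.4
tool_pos: [0.482, 0.3506, 0.082]
tool_rot: [-3.142, -0.0, -0.089]
contact_force: [-0.4, 0.1, -1.5]
opening: 0.055
grip_force: 0.0
```

```bash
python3 - <<'E'
from h import *
im=vision.read_camera("scene")
s=monitor.observe();print(s["tool_pos"],s["tool_rot"],s["opening"],s["contact_force"])
amap(im,430,475,166,199)
E
```

```text
[0.48201357 0.35061845 0.08202968] [ 3.14156148e+00 -1.14790603e-04 -8.95028509e-02] 0.05530760220635368 [-0.30992297  0.40192966 -0.4943469 ]
     312345678941234567895123456789612345678971234
166 _______________---_-_--________,,,,,,,#####--
167 ________________-------___________,,,_#####-_
168 ________________----_-_____________,,,####__-
169 ,_____________-__--_--_______________,####-_-
170 ,,______________-_--___________________##____
171 ,,,,_______-____----_--_----___________##-_,,
172 ,,,,,___________------------_______________,,
173 ,,,,,,_________-----TcccTcc---_____________,,
174 ,,,,,,--------------cTTTTTT--c-_____________,
175 ,,,,,-ccccccccc------cTcTc---c-______________
176 ,,,,,-ccccccccc-------cTT-----c______________
177 ,,,,,,cccccccc---------TTc----c______________
178 ,,,,,,-ccccccc---------T#c----c-_____________
179 ,,,,,_-ccccccc---------ccT------______-______
180 ,,,___-ccccccc----------TTc----c-____________
181 ,,_____ccccccc----------cTc----c-____________
182 ,______-ccccccc--------cTTTccc---____________
183 _______-ccccccc--------TTTTTTT--c-___________
184 _______-ccccccc--------ccccccc--c-__-________
185 ________ccccccc-----------------c-___________
186 -_______-ccccccc----------------cc-__________
187 ________-ccccccc----------------cc-__________
188 ________-cccccccc---------------cc-__________
189 _________cccccccc--------------cccc__________
190 _________-ccccccc--------------cccc-_________
191 _________-ccccccc-------------ccccc-_________
192 _________-cccccccc------------cccccc_________
193 _________-cccccccc-cc-cccccccccccccc-________
194 __________-ccccccccccccccccccccccccc-________
195 __________-ccccccccccccccccccccccccc-________
196 __________-cccccccccccccccccccccccccc-_______
197 ___________cccccccccc-c-cc------------_______
198 ___________-----------------_---_____________
```

move_arm(
  newtons=12,
  rows=[
    [0, 0.6, -30, -0.004, -0.2],
    [0, 0, -25, 0, -0.2],
    [0, 0, -11, 0, -0.2],
    [0, 0, -4, 0, -0.2],
    [0, 0, 0, 0, -0.1],
    [0, 0, 0, 0, 0.1],
    [0, 0, 0, 0, 0.2],
    [0, 0, 0, 0, 1],
    [0, 0, 0, 0, 1],
    [0, 0, 0, 0, 1],
    [0, 0, 0, 0, 1],
  ],
)

```text
time: 98.55
tool_pos: [0.4826, 0.3515, 0.013]
tool_rot: [-3.141, -0.001, -0.097]
contact_force: [0.2, -0.7, 6.4]
opening: 0.0362
grip_force: 12.0
```

move_arm(
  rows=[
    [0, 0, 0, 0, 0.1],
    [0, 0, 0, 0, -0.2],
    [0, 0, 0, 0, -0.2],
    [0, 0, 20, 0, -0.2],
    [0, 0, 40, 0, -0.2],
    [0, 0, 40, 0, -0.2],
    [-30, -25, 20, 0, -0.2],
    [-30, -40, 0, 0, -0.2],
    [0, -45, 0, 0, -0.2],
    [0, -45, 0, 0, -0.2],
    [0, -45, 0, 0, -0.2],
    [0, 0, 0, 0, -0.2],
  ],
)

```text
time: 99.75
tool_pos: [0.4217, 0.1471, 0.132]
tool_rot: [3.14, 0.001, -0.102]
contact_force: [0.4, 0.9, 0.1]
opening: 0.0551
grip_force: 0.0
```

```bash
python3 - <<'E'
from h import *
im=vision.read_camera("scene");t=vision.read_camera("top")
s=monitor.observe();print(s["tool_pos"],s["tool_rot"],s["opening"],s["contact_force"],s["time"])
amap(t,145,190,198,240)
amap(im,430,475,170,199)
E
```

```text
[0.42220471 0.15043656 0.1320889 ] [-3.14136594e+00 -1.75225622e-04 -9.98010879e-02] 0.05539504459586726 [-0.53177948  0.69698834 -0.79095242] 99.85
     567895123456789612345678971234567898123456789
198 ,,,,,,,,,,,,,,,,,,,,,,,,,,,,,,,,,,,,,,,,,,,,,
199 ,,,,,,,,,,,,,,,,,,,,,,,,,,,,,,,,,,,,,,,,,,,,,
200 ,,,,,,,,,,,,,,,,,,,,,,,,,,,,,,,,,,,,,,,,,,,,,
201 ,,,,,,,,,...,,,,,,,,,,,,,,,,,,,,,,,,,,,,,,,__
202 ,,,,,,,,......----__,,,,,,,,,,,,,,,,,,,______
203 ,,,,,,,,..ccccc-------------,,,-_____________
204 ,,,,,,,,..cccccccccc------------------_______
205 ,,,,,,,,..cccccccccccccccccccc-cc--------____
206 ,,,,,,,,..cccccccccccccccccccccccccccc--_____
207 ,,,,,,,,.ccccccccccccccccccccccccccccc---____
208 ,,,,,,,..cc....-----cccccccccccccccccc--_____
209 ,,,,,,,..........---------cccccccccccc--_____
210 ,,,,,,,.................------cccccccc--_____
211 ,,,,,,,............---.-------cccccccc--_____
212 ,,,,,,,.....ccccc-------------cccccccc--_____
213 ,,,,,,,.....ccTTTccc----------cccccccc--_____
214 ,,,,,,,......ccTTccc----------cccccccc--_____
215 ,,,,,,.........cccc-----------ccccccc--______

[... 2000 characters left out ...]

185 ________ccccccc------.--..........,,,,,,,,,,,
186 ________-ccccccc-----......-----.c,,,,,,,,,,,
187 ______-_-ccccccc----------------cc.,,,,,,,,,,
188 ________-cccccccc--------------ccc.,,,,,,,,,,
189 _________cccccccc--------------cccc,,,,,,,,,,
190 _________-ccccccc--------------cccc.,,,,,,,,,
191 _________-ccccccc-------------ccccc.,,,,,,,,,
192 _________-ccccccc-------------cccccc,,,,,,,,,
193 __________-cccccccc-cccccccccccccccc.,,,,,,,,
194 __________-ccccccccccccccccccccccccc.,,,,,,,,
195 __________-ccccccccccccccccccccccccc.,,,,,,,,
196 __________-cccccccccccccccccccccccccc,,,,,,,,
197 ___________cccccccccccc-ccc---cccc...,,,,,,,,
198 ___________---------_------_______,,,,,,,,,,,
```

```bash
python3 -c "
from h import *
print(w2p('top',[.482,.3512,.04]));print(workorder.hand_in())"
```

```text
[160.98080139 220.1270851 ]
the job is handed in; nothing more can be done
None
```

The job is handed in: all three sections clicked home, their dots were held under the pin in the order rim, handle, base, and they are now stacked flush in one pile at the middle of the cork pad; the first stack came apart while I was squaring it, so I rebuilt it. I did not re-check at the end that the other things on the table were still in place, and the base dot sat about 1–2 mm short of the pin before a 0.8 mm correction that I did not re-measure.

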